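# Dry-build a small bench riser and weight it with the block plane

## Task

Dry-build the small riser on the white glue-up board: the square-section block goes on the narrow rubber pad and the wide flat block on the wide pad, each centred on its pad and lengthwise with it, with the small thin block centred and lengthwise on top of the wide one. When both feet stand, lay the longest board level across them, centred between the pads and in line with the white board; last, set the block plane on the middle of that board, lengthwise along it, as a weight. Leave the spare pale batten, shorter and thicker than that board, where it lies.

Things in the scene. Friction and masses are not known exactly. Their poses are not given: they have to be found in the camera images.
- glue_board: White-faced plywood board lying fixed on the bench, 140 (x) x 240 (y) x 12 mm. Origin: centre of its underside; y along its length, z up. The two pads lie on it 65 mm either side of its middle along y; which pad is at which end varies.
- narrow_pad: Narrow black rubber pad fixed on the white board, 46 (x) x 99 (y) x 3 mm, its length across the white board. Origin: centre of the underside; y along the length, x across, z up. The underside is 12 mm above the bench.
- wide_pad: Wide black rubber pad fixed on the white board, 74 (x) x 114 (y) x 5 mm, its length across the white board. Origin: centre of the underside; y along the length, x across, z up. The underside is 12 mm above the bench.
- square_block: Loose timber block of square section, 32 (x) x 85 (y) x 32 mm, 45 g. Origin: centre of the underside; y along the length, x across, z up. Grip it across x.
- wide_block: Loose flat timber block, the widest, 60 (x) x 100 (y) x 18 mm, 56 g. Origin: centre of the underside; y along the length, x across, z up. Grip it across x.
- thin_block: Loose small thin timber block, 50 (x) x 70 (y) x 12 mm, 22 g. Origin: centre of the underside; y along the length, x across, z up. Grip it across x with the fingertips. On the wide block it makes a foot as high as the square block on its pad: both tops are then 47 mm above the bench.
- long_board: Loose timber board, the longest and thin, 48 (x) x 210 (y) x 18 mm, 94 g. Origin: centre of the underside; y along the length, x across, z up. Grip it across x at its middle.
- weight_plane: Loose block plane: black rounded top on a flat grey metal sole, about 0.6 kg. Sole 46 (x) x 130 (y) x 12 mm; the top is up to 42 mm wide, 110 mm long and narrows upward; 40 mm high in all. Origin: centre of the underside; y along the length, x across, z up. Grip it across x, fingertips low at the sole.
- batten: Loose pale timber batten, 45 (x) x 160 (y) x 22 mm: shorter and thicker than the longest board. Not needed, to be left alone. Origin: centre of the underside; y along the length, x across, z up.
Not all that is in view belongs to the job. Leave any yellow look-alike of the thin_block alone.

How it is judged:
On the way, in this order (a step that is already met when the one before it is completed fails the run):
1. both feet stand: square block on the narrow pad, wide block on the wide pad with the thin block on it, released (horizontal distance between square_block and narrow_pad below 0.013 m and z of square_block in the frame of narrow_pad between -0.001 and 0.007 m and angle between the y axis of square_block and the y axis of narrow_pad, either way round below 0.15 rad and horizontal distance between wide_block and wide_pad below 0.013 m and z of wide_block in the frame of wide_pad between 0.001 and 0.009 m and angle between the y axis of wide_block and the y axis of wide_pad, either way round below 0.15 rad and horizontal distance between thin_block and wide_block below 0.013 m and z of thin_block in the frame of wide_block between 0.014 and 0.022 m and angle between the y axis of thin_block and the y axis of wide_block, either way round below 0.15 rad and linear speed of each of square_block, wide_block, thin_block below 0.02 m/s and contact force between the fingers and square_block below 0.2 N and contact force between the fingers and wide_block below 0.2 N and contact force between the fingers and thin_block below 0.2 N), for 0.2 s.
2. the longest board lies across both feet, released (horizontal distance between square_block and narrow_pad below 0.013 m and z of square_block in the frame of narrow_pad between -0.001 and 0.007 m and angle between the y axis of square_block and the y axis of narrow_pad, either way round below 0.15 rad and horizontal distance between wide_block and wide_pad below 0.013 m and z of wide_block in the frame of wide_pad between 0.001 and 0.009 m and angle between the y axis of wide_block and the y axis of wide_pad, either way round below 0.15 rad and horizontal distance between thin_block and wide_block below 0.013 m and z of thin_block in the frame of wide_block between 0.014 and 0.022 m and angle between the y axis of thin_block and the y axis of wide_block, either way round below 0.15 rad and linear speed of each of square_block, wide_block, thin_block, long_board below 0.02 m/s and horizontal distance between long_board and glue_board below 0.015 m and z of long_board in the frame of glue_board between 0.043 and 0.051 m and angle between the y axis of long_board and the y axis of glue_board, either way round below 0.12 rad and angle between long_board's own z axis and vertical below 0.06 rad and contact force between the fingers and long_board below 0.2 N), for 0.2 s.
At the end, for the whole second after the job is handed in: Feet on their pads and thin block on wide block within 13 mm and 0.15 rad; long board level on both feet, within 15 mm of the white board's middle and 0.12 rad of its length; plane upright on it within 15 mm of its middle and 0.15 rad; all still and released (horizontal distance between square_block and narrow_pad below 0.013 m and z of square_block in the frame of narrow_pad between -0.001 and 0.007 m and angle between the y axis of square_block and the y axis of narrow_pad, either way round below 0.15 rad and horizontal distance between wide_block and wide_pad below 0.013 m and z of wide_block in the frame of wide_pad between 0.001 and 0.009 m and angle between the y axis of wide_block and the y axis of wide_pad, either way round below 0.15 rad and horizontal distance between thin_block and wide_block below 0.013 m and z of thin_block in the frame of wide_block between 0.014 and 0.022 m and angle between the y axis of thin_block and the y axis of wide_block, either way round below 0.15 rad and linear speed of each of square_block, wide_block, thin_block, long_board, weight_plane below 0.02 m/s and horizontal distance between long_board and glue_board below 0.015 m and z of long_board in the frame of glue_board between 0.043 and 0.051 m and angle between the y axis of long_board and the y axis of glue_board, either way round below 0.12 rad and angle between long_board's own z axis and vertical below 0.06 rad and horizontal distance between weight_plane and long_board below 0.015 m and z of weight_plane in the frame of long_board between 0.014 and 0.022 m and angle between the y axis of weight_plane and the y axis of long_board, either way round below 0.15 rad and angle between weight_plane's own z axis and vertical below 0.08 rad and angular speed of each of long_board, weight_plane below 0.1 rad/s); the robot touches nothing.
It fails at once if the batten is displaced by more than 20 mm (distance of batten from where it was at the start of the episode above 0.02 m).
It also fails if it takes over 120 s, if anything falls off the work surface, if the arm or the gripper's body presses on something with over 40 N, if the wrist force passes 120 N, or if a joint passes its speed limit or range.

## Robot

A 7-joint arm with a two-finger parallel gripper is mounted at the origin on a cart in front of the work surface, level with it; the furniture and walls round the work are solid. World frame = base frame: x ahead of the robot, y to its left, z up, the work surface at z = 0. Lengths are in m, angles in rad, forces in N, time in s.
With the tool pointing down it reaches from about 0.425 to 0.875 m from the base axis. Payload 4.7 kg.
Tool frame: the origin (TCP) lies between the finger pads; the fingertips stand r.finger_overhang ahead of it and the grasp point (between the pads) lies 3 mm ahead of it (r.finger_overhang is the distance from the TCP to the fingertips, in m); z points along the fingers, y is the line along which they close (so a half turn about z gives the same grasp; the last joint's range is limited). The gripper opens to 85 mm and grips with 20 to 120 N. Pads are 22 mm wide; open, the fingers measure 114 mm over their backs; the gripper's body (76 mm by 85 mm) begins 54 mm behind the grasp point. The pads swing forward as they close: fully open they stand 13 mm farther back than shut.
Start: joints at [-1.135, 0.321, -0.07, 1.45, 0.023, 1.371, -0.057], TCP at [0.266, 0.593, 0.253] pointing down, gripper open.
Joint ranges: [-2.86, 2.86], [-0.3, 2.09], [-1.38, 1.24], [0.06, 2.45], [-1.56, 4.7], [0.09, 2.05], [-2.69, 2.69]. Speed limits (rad/s): [2.57, 2.57, 3.14, 3.14, 3.14, 3.14, 3.14].

## Interface

Orientations are given as a 3x3 rotation matrix whose columns are the frame's x, y, z axes.
In Python, from workcell import r gives the robot as it stands.
- The arm moves only by the shell command python3 -m creep 'ROWS' [FORCE]. ROWS is a JSON object whose one key "increments" holds a list of rows, each a list of 3 entries, a list of its own where there are three numbers: the shift along the tool's x, y, z in m, then the turn, a rotation vector about the tool's x, y, z in rad, then the finger opening in m, from 0 to 0.0854. In form: {"increments": [[[dx, dy, dz], [ax, ay, az], hand], ...]}. A call has 1 to 5 rows; each row shifts and turns the commanded pose from where the row before left it, along the tool's axes as they then stand; what a row does not reach is not made up. A row lasts 1/12 s, in which the tool goes at most 41.7 mm and 7.16 degrees, less where a joint would pass 70% of its speed; a pose out of reach is approached as far as the arm can. A call is refused whole if a number of a shift passes 0.0417 or a number of a turn 0.125, either way. A call with a gripper value outside its range is refused whole. The fingers move at their own pace and stop on an object; FORCE is the grip in N (left out, the last holds). Time passes only in rows, so rows that do not move let the fingers close. It gives the time, the measured TCP pose, the force, the opening and the grip force at its end, in the units of the state.
- r.get_state(): the state, without advancing time (a new reading comes with each control period).
- r.grab_frame(name): name is "side" or "top" or "wrist"; returns the picture (480x640x3 uint8, red, green, blue); there is no depth.
- r.camera_params(name): a dict with "fx", "fy", "cx", "cy" (pixels), "rvec" (rotation vector, rad) and "tvec" (3), from world to camera coordinates, as OpenCV has them. Camera axes: x right, y down, z forward; pixel columns grow to the right and rows downward; lengths in m; the calibration is good to about 2 mm. A picture is of the moment at which its call begins: read the wrist's pose just before it. camera_params takes no time and is no camera call; for the wrist camera it gives the pose at the moment of the call.
- r.close_job(): hands the job in; it is judged then, once.
The state is a dict: "clock": time; "qpos": joint angles; "qvel": joint speeds; "joint_efforts": joint torques, N m; "position": TCP position; "orientation": TCP orientation; "wrist_force": force on the tool from outside, world axes, zero at the start; "wrist_torque": the same for the moment, N m; "finger_gap": opening from 0.0 (shut) to 1.0 (fully open); "grip_force": force on a finger pad.
Only numpy, scipy, OpenCV 4.12 (cv2) and the standard library are available. Lean on these libraries where they do the work, as an engineer would, in place of code of your own. Each camera call takes 0.05 s, during which the arm holds its last target. There are 200 camera calls.

## Working session

There is one attempt and no reset: what is moved stays moved. The work goes in short steps, Python scripts to look and compute and a shell command to move; the robot and the scene stay as the last step left them, time stands still between calls to the robot, and variables do not carry over. Pictures are saved under pics/ and viewed, at most 14 in all, crops included, and the job is handed in when it is done.

```bash
ls; mkdir -p pics; python3 - <<'E'
from workcell import r
import cv2,numpy as np
s=r.get_state();print(s, r.finger_overhang)
for n in("top","side"):
    cv2.imwrite(f"pics/{n}0.png",r.grab_frame(n)[:,:,::-1]);print(n,r.camera_params(n))
E
```

```text
pics
{'clock': 0.0, 'qpos': array([-1.13489176,  0.32183464, -0.07005796,  1.45167158,  0.02259647,
        1.37079879, -0.05691159]), 'qvel': array([ 2.57283534e-03, -1.72630818e-04,  9.81643904e-04,  4.15081676e-04,
       -3.69366424e-04,  2.45402653e-04, -9.70974736e-05]), 'joint_efforts': array([ 5.61013849e-05, -4.93583930e+01, -3.82102439e-01, -3.14331114e+01,
        1.31084881e-02,  1.15166337e-02,  8.10359268e-06]), 'position': array([0.26596928, 0.59255161, 0.25221741]), 'orientation': array([[-9.12348709e-01,  4.09413425e-01, -6.93108639e-04],
       [ 4.09413999e-01,  9.12346945e-01, -1.79685054e-03],
       [-1.03299186e-04, -1.92312265e-03, -9.99998145e-01]]), 'wrist_force': array([0.1867966 , 0.00575186, 0.55090765]), 'wrist_torque': array([-0.03799188,  0.01428553,  0.00975893]), 'grip_force': 0.0, 'finger_gap': 0.9985531071819814} 0.022
top {'fx': 497.7937184568188, 'fy': 497.7937184568188, 'cx': 313.58079286387164, 'cy': 246.16775359777745, 'rvec': array([ 2.20353412, -2.15274851,  0.12514224]), 'tvec': array([0.13887041, 0.43884809, 1.56436556])}
side {'fx': 513.5524995602736, 'fy': 513.5524995602736, 'cx': 318.5060308994363, 'cy': 232.8587532077425, 'rvec': array([ 0.16003235, -2.60626521,  1.6333731 ]), 'tvec': array([0.4741856 , 0.00572676, 1.54951293])}
```

View pics/top0.png

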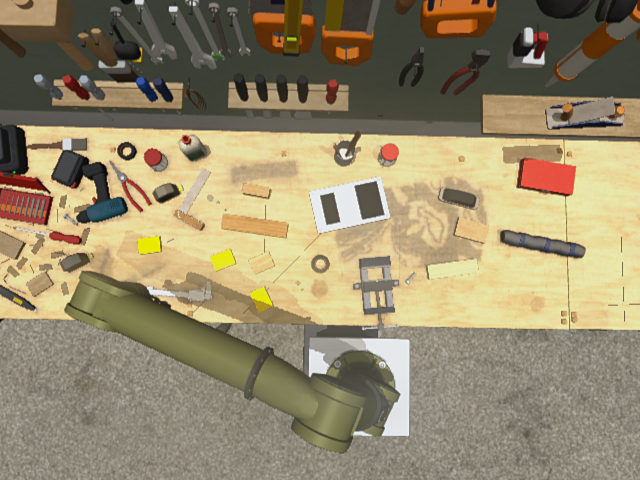

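View pics/side0.png

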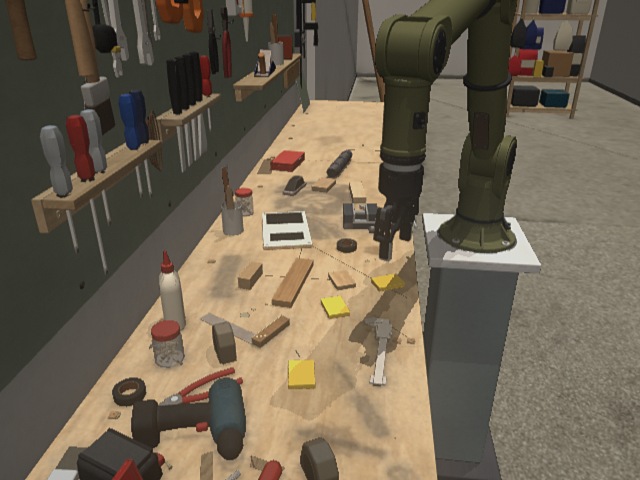

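The top view shows the white board at (349,205), with the narrow pad on the left (330,208) and the wide pad on the right (369,200). My candidates are:
- **Square block:** (256,190).
- **Long board:** (254,226), the longest and darker. The pale, shorter one at (452,269) is the batten.
- **Thin block:** the timber-coloured piece at (262,263). The ones at (223,260), (262,298) and (149,245) are yellow look-alikes.
- **Wide block:** (471,230).
- **Plane:** (459,196).

I'll confirm these in one enlarged crop.

```bash
cat > h.py <<'E'
from workcell import r
import cv2,numpy as np
def ray(n,uv,z,p=None):
    p=p or r.camera_params(n); R=cv2.Rodrigues(p['rvec'])[0]; c=-R.T@p['tvec']
    uv=np.atleast_2d(uv).astype(float)
    d=np.c_[(uv[:,0]-p['cx'])/p['fx'],(uv[:,1]-p['cy'])/p['fy'],np.ones(len(uv))]@R
    return (c+d*((z-c[2])/d[:,2])[:,None])[:,:2]
def proj(n,P,p=None):
    p=p or r.camera_params(n)
    K=np.array([[p['fx'],0,p['cx']],[0,p['fy'],p['cy']],[0,0,1]])
    return cv2.projectPoints(np.atleast_2d(P).astype(float),p['rvec'],p['tvec'],K,None)[0][:,0]
E
python3 - <<'E'
from h import *
im=cv2.imread('pics/top0.png')
c=cv2.resize(im[170:320,200:500],None,fx=2.66,fy=2.66,interpolation=cv2.INTER_CUBIC);cv2.imwrite('pics/crop0.png',c)
for n,uv,z in [('sq',(256,190),.032),('long',(254,226),.018),('thin',(262,263),.012),('wide',(471,230),.018),('plane',(459,196),.03),('batten',(452,269),.022),('board',(349,205),.012),('np',(330,208),.015),('wp',(369,200),.017)]: print(n,ray('top',uv,z).round(3))
p=r.camera_params('wrist');s=r.get_state();R=cv2.Rodrigues(p['rvec'])[0];T=s['orientation']
print(p['fx'],p['cx'],p['cy'],(T.T@(-R.T@p['tvec']-s['position'])).round(4),(R@T).round(3))
E
```

```text
sq [[0.61  0.337]]
long [[0.496 0.341]]
thin [[0.379 0.312]]
wide [[ 0.5   -0.356]]
plane [[ 0.608 -0.314]]
batten [[ 0.373 -0.293]]
board [[0.573 0.038]]
np [[0.561 0.099]]
wp [[ 0.59  -0.026]]
341.3815850166322 318.79071916236234 243.07758064455436 [ 0.0769  0.0008 -0.1195] [[-0.001  1.     0.   ]
 [-0.955 -0.001 -0.298]
 [-0.298 -0.001  0.955]]
```

View pics/crop0.png

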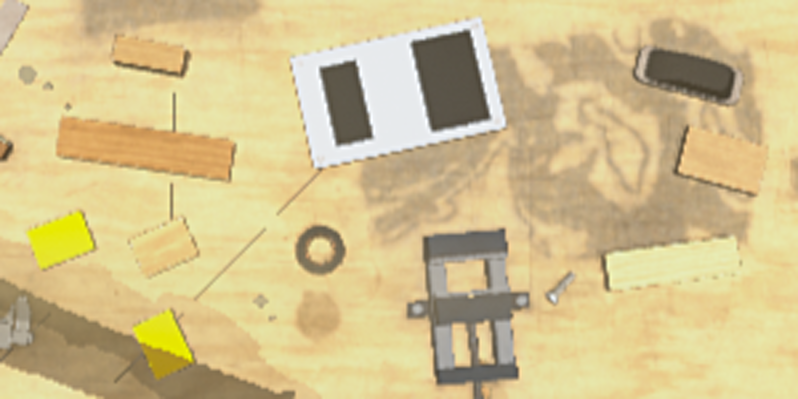

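The crop (offset 200,170, scale 2.66) confirms all of these. The square block is at (150,55), the long board (147,149) and the timber thin block (163,247), with yellow copies at (61,240) and (163,343). The plane is at (688,75), the wide block (722,160) and the pale batten (672,263). Next I'll fit the poses by matching outlines to image gradients.

```bash
cat >> h.py <<'E'
def rect(x,y,a,w,l):  # a: yaw of the length axis (world)
    Y=np.array([np.cos(a),np.sin(a)]);X=np.array([Y[1],-Y[0]])
    return np.array([x,y])+np.array([sx*w/2*X+sy*l/2*Y for sx,sy in((-1,-1),(1,-1),(1,1),(-1,1))])
def fit(img,n,p,init,w,l,z,rng=.012):
    from scipy.optimize import differential_evolution
    L=cv2.GaussianBlur(cv2.cvtColor(img,cv2.COLOR_BGR2LAB),(0,0),.7).astype(np.float32)
    g=np.sqrt((cv2.Sobel(L,cv2.CV_32F,1,0)**2+cv2.Sobel(L,cv2.CV_32F,0,1)**2).sum(2));g=np.minimum(g,np.percentile(g,97))
    def cost(v):
        c=rect(*v,w,l);t=np.linspace(.03,.97,40)[:,None]
        P=np.vstack([c[i]*(1-t)+c[(i+1)%4]*t for i in range(4)])
        q=proj(n,np.c_[P,np.full(len(P),z)],p).astype(np.float32)
        s=cv2.remap(g,q[:,:1],q[:,1:],cv2.INTER_LINEAR).reshape(4,40).mean(1)
        return -s.mean()-.5*s.min()
    o=differential_evolution(cost,[(init[0]-rng,init[0]+rng),(init[1]-rng,init[1]+rng),(init[2]-.15,init[2]+.15)],seed=1,maxiter=60)
    return o.x,o.fun
def from_corners(n,p,uv,z):
    c=ray(n,uv,z,p);e=[c[(i+1)%4]-c[i] for i in range(4)]
    k=0 if np.linalg.norm(e[0])+np.linalg.norm(e[2])>np.linalg.norm(e[1])+np.linalg.norm(e[3]) else 1
    d=e[k]-e[k+2];return [*c.mean(0),np.arctan2(d[1],d[0])%np.pi]
D=dict(square=(.032,.085,.032),wide=(.06,.1,.018),thin=(.05,.07,.012),long=(.048,.21,.018),plane=(.046,.13,.012),board=(.14,.24,.012),npad=(.046,.099,.015),wpad=(.074,.114,.017))
E
python3 - <<'E'
from h import *
im=cv2.imread('pics/top0.png');p=r.camera_params('top')
C=dict(square=[(116,36),(188,48),(184,72),(112,62)],long=[(62,117),(235,141),(231,180),(57,156)],thin=[(128,243),(183,217),(199,248),(144,276)],wide=[(690,126),(767,146),(758,193),(678,170)],plane=[(641,46),(742,68),(735,105),(634,80)],board=[(291,57),(479,18),(506,129),(317,167)],npad=[(320,68),(357,61),(372,138),(335,146)],wpad=[(411,43),(470,30),(491,119),(432,132)])
out=cv2.resize(im[170:320,200:500],None,fx=2.66,fy=2.66,interpolation=cv2.INTER_CUBIC)
for k,c in C.items():
    w,l,z=D[k];uv=np.array(c)/2.66+[200,170]-.3
    i=from_corners('top',p,uv,z);f,s=fit(im,'top',p,i,w,l,z)
    print(k,np.round(i,3),np.round(f,4),round(s,1))
    q=(proj('top',np.c_[rect(*f,w,l),[z]*4],p)-[200,170]+.5)*2.66-.5
    cv2.polylines(out,[np.round(q).astype(int)],1,(255,0,255),1)
cv2.imwrite('pics/fit.png',out)
E
```

```text
square [0.609 0.337 1.443] [0.6034 0.3332 1.4367] -180.7
long [0.497 0.339 1.457] [0.4974 0.3394 1.4566] -190.8
thin [0.381 0.315 2.054] [0.3786 0.3108 2.0077] -85.8
wide [ 0.502 -0.358  1.325] [ 0.5027 -0.359   1.3137] -166.1
plane [ 0.606 -0.318  1.364] [ 0.6082 -0.3128  1.3504] -246.1
board [0.575 0.036 1.8  ] [0.5757 0.0361 1.8095] -214.5
npad [0.559 0.1   0.209] [0.56   0.0997 0.2476] -408.8
wpad [ 0.59  -0.027  0.241] [ 0.5903 -0.0267  0.2339] -409.2
```

View pics/fit.png

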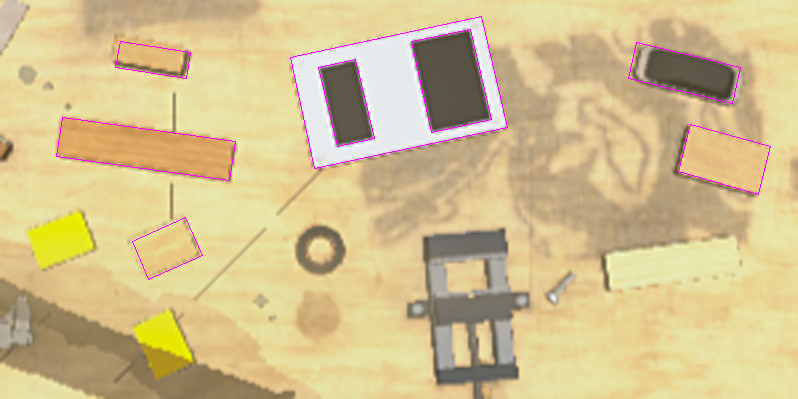

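```bash
cat >> h.py <<'E'
def plan(x,y,z,a):  # a: yaw of tool y; prints turn, then shift in tool axes after the turn
    from scipy.spatial.transform import Rotation as Ro
    s=r.get_state();T=s['orientation'];best=None
    for b in(a,a+np.pi):
        Y=np.array([np.cos(b),np.sin(b),0]);Z=np.array([0,0,-1.]);G=np.c_[np.cross(Y,Z),Y,Z]
        v=Ro.from_matrix(T.T@G).as_rotvec()
        if best is None or np.linalg.norm(v)<np.linalg.norm(best[0]):best=(v,G)
    d=np.array([x,y,z])-s['position']
    print('t',round(s['clock'],2),'turn',best[0].round(3),'shift',(best[1].T@d*1000).round(1),'mm; j7',s['qpos'][6].round(2),'gap',(s['finger_gap']*85.4).round(1),'grip',round(float(s['grip_force']),1),'F',s['wrist_force'].round(1),'pos',s['position'].round(4))
E
python3 -c "
from h import *
plan(.608,.336,.15,1.44-np.pi/2)"
```

```text
Traceback (most recent call last):
  File "h.py", line 40, in plan
    print('t',round(s['clock'],2),'turn',best[0].round(3),'shift',(best[1].T@d*1000).round(1),'mm; j7',s['qpos'][6].round(2),'gap',(s['finger_gap']*85.4).round(1),'grip',round(float(s['grip_force']),1),'F',s['wrist_force'].round(1),'pos',s['position'].round(4))
                                                                                                                                   ^^^^^^^^^^^^^^^^^^^^^^^^^^^^
AttributeError: 'float' object has no attribute 'round'
```

```bash
sed -i "s/(s\['finger_gap'\]\*85.4).round(1)/round(s['finger_gap']*85.4,1)/" h.py
cat > p <<'E'
#!/bin/sh
python3 -c "
from h import *
plan($1,$2,$3,$4)"
E
chmod +x p; ./p .608 .336 .15 -.13
```

```text
t 0.1 turn [-1.000e-03  1.000e-03  1.279e+00] shift [-210.1  372.4  102.3] mm; j7 -0.06 gap 85.6 grip 0.0 F [ 0.6 -0.2  0.2] pos [0.266  0.5926 0.2523]
```

```bash
python3 -m creep '{"increments":[[[0,0,0],[0,0,0.125],0.06],[[0,0,0],[0,0,0.125],0.06],[[0,0,0],[0,0,0.125],0.06],[[0,0,0],[0,0,0.125],0.06],[[0,0,0],[0,0,0.125],0.06]]}' 40
python3 -m creep '{"increments":[[[0,0,0],[0,0,0.125],0.06],[[0,0,0],[0,0,0.125],0.06],[[0,0,0],[0,0,0.125],0.06],[[0,0,0],[0,0,0.125],0.06],[[0,0,0],[0,0,0.125],0.06]]}'
python3 -m creep '{"increments":[[[-0.019,0.034,0.003],[0,0,0.015],0.06],[[-0.019,0.034,0.003],[0,0,0.015],0.06],[[-0.019,0.034,0.003],[0,0,0],0.06],[[-0.019,0.034,0.003],[0,0,0],0.06],[[-0.019,0.034,0.003],[0,0,0],0.06]]}'
python3 -m creep '{"increments":[[[-0.019,0.034,0.003],[0,0,0],0.06],[[-0.019,0.034,0.003],[0,0,0],0.06],[[-0.019,0.034,0.003],[0,0,0],0.06],[[-0.019,0.034,0.003],[0,0,0],0.06],[[-0.019,0.034,0.003],[0,0,0],0.06]]}'
./p .608 .336 .15 -.13
```

```text
clock: 0.52
position: [0.266, 0.5927, 0.2526]
orientation: [[-0.495, 0.869, -0.0], [0.869, 0.495, -0.001], [-0.001, -0.001, -1.0]]
wrist_force: [-1.3, 1.5, -0.0]
finger_gap: 0.698
grip_force: 0.0
clock: 0.93
position: [0.266, 0.5928, 0.2527]
orientation: [[0.107, 0.994, -0.0], [0.994, -0.107, -0.001], [-0.001, -0.0, -1.0]]
wrist_force: [-1.0, -0.3, 0.2]
finger_gap: 0.701
grip_force: 0.0
clock: 1.35
position: [0.4243, 0.4767, 0.2378]
orientation: [[0.13, 0.991, -0.0], [0.991, -0.13, -0.001], [-0.001, -0.0, -1.0]]
wrist_force: [0.2, 1.0, -0.2]
finger_gap: 0.703
grip_force: 0.0
clock: 1.77
position: [0.5805, 0.3603, 0.2227]
orientation: [[0.13, 0.991, -0.001], [0.991, -0.13, -0.0], [-0.0, -0.001, -1.0]]
wrist_force: [0.4, 0.7, 0.4]
finger_gap: 0.7
grip_force: 0.0
t 1.77 turn [-0.001  0.    -0.001] shift [-20.5  30.5  72.7] mm; j7 -0.65 gap 59.8 grip 0.0 F [0.4 0.7 0.4] pos [0.5805 0.3603 0.2227]
```

```bash
python3 -m creep '{"increments":[[[-0.0205,0.0305,0.013],[0,0,0],0.06],[[0,0,0.03],[0,0,0],0.06],[[0,0,0.03],[0,0,0],0.06],[[0,0,0],[0,0,0],0.06]]}'
cat > w.py <<'E'
import sys
from h import *
k,x,y,a,dz,out=sys.argv[1],*map(float,sys.argv[2:6]),sys.argv[6]
p=r.camera_params('wrist');im=r.grab_frame('wrist')[:,:,::-1].copy()
w,l,z=D[k];z+=dz;f,s=fit(im,'wrist',p,[x,y,a],w,l,z,.02);print(k,f.round(4),round(s,1))
q=np.round(proj('wrist',np.c_[rect(*f,w,l),[z]*4],p)).astype(int)
o=im.copy();cv2.polylines(o,[q],1,(255,0,255),1);cv2.imwrite(out,o)
E
python3 w.py square .608 .336 1.44 0 pics/w1.png; ./p .608 .336 .03 -.13
```

```text
clock: 2.1
position: [0.6037, 0.3345, 0.1426]
orientation: [[0.132, 0.991, -0.011], [0.991, -0.132, -0.007], [-0.008, -0.01, -1.0]]
wrist_force: [-1.8, -0.2, -1.4]
finger_gap: 0.703
grip_force: 0.0
square [0.611  0.3417 1.4119] -102.5
t 2.15 turn [-0.007  0.005 -0.001] shift [  0.3   3.6 115.9] mm; j7 -0.58 gap 60.1 grip 0.0 F [-0.5  0.7  0.3] pos [0.6044 0.3361 0.1459]
```

View pics/w1.png

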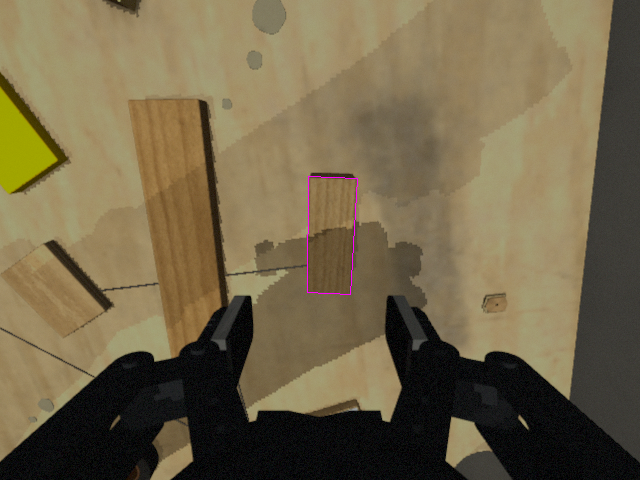

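The wrist view shows the square block at (332,236) with a good outline fit. I'll correct by a few mm and grasp.

```bash
./p .611 .340 .03 -.146
```

```text
t 2.15 turn [-0.007  0.005  0.015] shift [  4.8   6.  115.9] mm; j7 -0.58 gap 60.1 grip 0.0 F [-0.5  0.7  0.3] pos [0.6044 0.3361 0.1459]
```

```bash
python3 -m creep '{"increments":[[[0.0045,0.006,0.015],[0,0,0.015],0.06],[[0,0,0.03],[0,0,0],0.06],[[0,0,0.03],[0,0,0],0.06],[[0,0,0.02],[0,0,0],0.06],[[0,0,0],[0,0,0],0.06]]}' 40; ./p .611 .340 .03 -.146
```

```text
clock: 2.57
position: [0.6107, 0.3411, 0.052]
orientation: [[0.144, 0.99, -0.006], [0.99, -0.144, -0.003], [-0.004, -0.005, -1.0]]
wrist_force: [-0.2, -0.1, -1.2]
finger_gap: 0.709
grip_force: 0.0
t 2.57 turn [-0.005  0.004  0.002] shift [-1.   0.4 22. ] mm; j7 -0.58 gap 60.5 grip 0.0 F [-0.2 -0.1 -1.2] pos [0.6107 0.3411 0.052 ]
```

```bash
python3 -m creep '{"increments":[[[0,0,0.012],[0,0,0],0.06],[[0,0,0.01],[0,0,0],0.06],[[0,0,0],[0,0,0],0.06],[[0,0,0],[0,0,0],0.02],[[0,0,0],[0,0,0],0.02]]}' 40
python3 -m creep '{"increments":[[[0,0,0],[0,0,0],0.02],[[0,0,0],[0,0,0],0.02],[[0,0,0],[0,0,0],0.02],[[0,0,0],[0,0,0],0.02]]}'; ./p .56 .0995 .15 1.81
```

```text
clock: 2.98
position: [0.6143, 0.3414, 0.0347]
orientation: [[0.145, 0.989, 0.002], [0.989, -0.145, 0.001], [0.001, 0.002, -1.0]]
wrist_force: [0.8, 0.3, -0.1]
finger_gap: 0.43
grip_force: 0.4
clock: 3.32
position: [0.6145, 0.3415, 0.0349]
orientation: [[0.146, 0.989, 0.002], [0.989, -0.146, 0.001], [0.002, 0.002, -1.0]]
wrist_force: [-0.7, -0.7, 5.1]
finger_gap: 0.365
grip_force: 41.5
t 3.32 turn [ 1.000e-03 -3.000e-03  1.186e+00] shift [-110.3  222.2 -115.1] mm; j7 -0.58 gap 31.2 grip 41.5 F [-0.7 -0.7  5.1] pos [0.6145 0.3415 0.0349]
```

```bash
python3 -m creep '{"increments":[[[0,0,-0.02],[0,0,0],0.02],[[0,0,-0.03],[0,0,0],0.02],[[0,0,-0.03],[0,0,0.12],0.02],[[0,0,-0.03],[0,0,0.12],0.02],[[0,0,0],[0,0,0.12],0.02]]}'
python3 -m creep '{"increments":[[[0,0,0],[0,0,0.12],0.02],[[0,0,0],[0,0,0.12],0.02],[[0,0,0],[0,0,0.12],0.02],[[0,0,0],[0,0,0.12],0.02],[[0,0,0],[0,0,0.12],0.02]]}'
python3 -m creep '{"increments":[[[0,0,0],[0,0,0.12],0.02],[[0,0,0],[0,0,0.1],0.02]]}'; ./p .56 .0995 .14 1.81
```

```text
clock: 3.73
position: [0.6168, 0.3425, 0.1508]
orientation: [[0.49, 0.872, 0.009], [0.872, -0.49, 0.006], [0.01, 0.005, -1.0]]
wrist_force: [1.5, 0.6, 0.9]
finger_gap: 0.364
grip_force: 40.8
clock: 4.15
position: [0.6131, 0.3409, 0.1428]
orientation: [[0.897, 0.443, -0.001], [0.443, -0.897, -0.0], [-0.001, -0.0, -1.0]]
wrist_force: [-0.1, 0.2, -0.5]
finger_gap: 0.369
grip_force: 40.8
clock: 4.32
position: [0.6131, 0.3409, 0.1427]
orientation: [[0.972, 0.237, -0.001], [0.237, -0.972, -0.001], [-0.001, 0.0, -1.0]]
wrist_force: [-0.6, 0.3, -0.0]
finger_gap: 0.364
grip_force: 40.8
t 4.32 turn [ 0.     0.001 -0.   ] shift [-108.8  221.9    2.7] mm; j7 -1.7 gap 31.1 grip 40.8 F [-0.6  0.3 -0. ] pos [0.6131 0.3409 0.1427]
```

```bash
python3 -m creep '{"increments":[[[-0.0155,0.0317,0],[0,0,0],0.02],[[-0.0155,0.0317,0],[0,0,0],0.02],[[-0.0155,0.0317,0],[0,0,0],0.02],[[-0.0155,0.0317,0],[0,0,0],0.02],[[-0.0155,0.0317,0],[0,0,0],0.02]]}'
python3 -m creep '{"increments":[[[-0.0155,0.0317,0],[0,0,0],0.02],[[-0.0155,0.0317,0],[0,0,0],0.02],[[0,0,0.02],[0,0,0],0.02],[[0,0,0.02],[0,0,0],0.02],[[0,0,0],[0,0,0],0.02]]}'
python3 -m creep '{"increments":[[[0,0,0],[0,0,0],0.02],[[0,0,0],[0,0,0],0.02]]}'; ./p .56 .0995 .051 1.81
```

```text
clock: 4.73
position: [0.5758, 0.1668, 0.1429]
orientation: [[0.97, 0.243, -0.001], [0.243, -0.97, -0.0], [-0.001, 0.0, -1.0]]
wrist_force: [1.5, -1.1, -0.7]
finger_gap: 0.366
grip_force: 40.8
clock: 5.15
position: [0.5591, 0.0983, 0.0999]
orientation: [[0.971, 0.241, -0.006], [0.241, -0.971, -0.001], [-0.006, -0.0, -1.0]]
wrist_force: [-1.2, 0.7, -0.6]
finger_gap: 0.364
grip_force: 40.8
clock: 5.32
position: [0.5624, 0.1, 0.1039]
orientation: [[0.97, 0.243, 0.001], [0.243, -0.97, 0.0], [0.001, 0.0, -1.0]]
wrist_force: [0.4, -0.4, -0.8]
finger_gap: 0.36
grip_force: 40.8
t 5.32 turn [ 0.    -0.001  0.006] shift [-2.5 -0.1 52.9] mm; j7 -1.38 gap 30.8 grip 40.8 F [ 0.4 -0.4 -0.8] pos [0.5624 0.1    0.1039]
```

```bash
python3 -m creep '{"increments":[[[-0.0025,0,0.02],[0,0,0.006],0.02],[[0,0,0.02],[0,0,0],0.02],[[0,0,0.006],[0,0,0],0.02],[[0,0,0],[0,0,0],0.02],[[0,0,0],[0,0,0],0.02]]}'; ./p .56 .0995 .050 1.81
```

```text
clock: 5.73
position: [0.5603, 0.0992, 0.0582]
orientation: [[0.972, 0.237, 0.001], [0.237, -0.972, 0.0], [0.001, 0.0, -1.0]]
wrist_force: [-0.2, 0.0, -0.2]
finger_gap: 0.367
grip_force: 40.8
t 5.73 turn [ 0.    -0.001  0.   ] shift [-0.2 -0.4  8.2] mm; j7 -1.36 gap 31.3 grip 40.8 F [-0.2  0.  -0.2] pos [0.5603 0.0992 0.0582]
```

```bash
python3 -m creep '{"increments":[[[0,0,0.004],[0,0,0],0.02],[[0,0,0.003],[0,0,0],0.02],[[0,0,0.001],[0,0,0],0.02],[[0,0,0],[0,0,0],0.02]]}'; ./p .56 .0995 .050 1.81
```

```text
clock: 6.07
position: [0.56, 0.099, 0.0499]
orientation: [[0.972, 0.237, 0.001], [0.237, -0.972, 0.0], [0.001, -0.0, -1.0]]
wrist_force: [-0.0, 0.1, 1.7]
finger_gap: 0.363
grip_force: 41.0
t 6.07 turn [-0.    -0.001 -0.   ] shift [ 0.1 -0.5 -0.1] mm; j7 -1.35 gap 31.0 grip 41.0 F [-0.   0.1  1.7] pos [0.56   0.099  0.0499]
```

```bash
python3 -m creep '{"increments":[[[0,0,0],[0,0,0],0.055],[[0,0,0],[0,0,0],0.055],[[0,0,0],[0,0,0],0.055],[[0,0,-0.02],[0,0,0],0.055],[[0,0,-0.04],[0,0,0],0.075]]}'
python3 -m creep '{"increments":[[[0,0,-0.04],[0,0,0],0.075],[[0,0,0],[0,0,-0.12],0.075],[[0,0,0],[0,0,-0.12],0.075],[[0,0,0],[0,0,-0.12],0.075],[[0,0,0],[0,0,-0.12],0.075]]}'
python3 -m creep '{"increments":[[[0,0,0],[0,0,-0.12],0.075],[[0,0,0],[0,0,-0.12],0.075],[[0,0,0],[0,0,-0.12],0.075],[[0,0,0],[0,0,-0.12],0.075],[[0,0,0],[0,0,-0.12],0.075]]}'
 ./p .502 -.358 .15 -.25
```

```text
clock: 6.48
position: [0.5558, 0.0982, 0.1055]
orientation: [[0.972, 0.237, -0.009], [0.237, -0.972, -0.004], [-0.01, 0.001, -1.0]]
wrist_force: [0.1, 0.4, -0.2]
finger_gap: 0.768
grip_force: 0.0
clock: 6.9
position: [0.5597, 0.0989, 0.1497]
orientation: [[0.749, 0.663, 0.001], [0.663, -0.749, 0.0], [0.001, 0.0, -1.0]]
wrist_force: [0.8, -0.4, -0.7]
finger_gap: 0.882
grip_force: 0.0
clock: 7.32
position: [0.5596, 0.0988, 0.1493]
orientation: [[0.244, 0.97, 0.0], [0.97, -0.244, 0.0], [0.0, 0.0, -1.0]]
wrist_force: [1.3, 0.3, -0.7]
finger_gap: 0.882
grip_force: 0.0
t 7.32 turn [ 0.    -0.     0.004] shift [-456.8   57.2   -0.7] mm; j7 -0.37 gap 75.3 grip 0.0 F [ 1.3  0.3 -0.7] pos [0.5596 0.0988 0.1493]
```

```bash
python3 -m creep '{"increments":[[[-0.038,0.0048,0],[0,0,0],0.075],[[-0.038,0.0048,0],[0,0,0],0.075],[[-0.038,0.0048,0],[0,0,0],0.075],[[-0.038,0.0048,0],[0,0,0],0.075],[[-0.038,0.0048,0],[0,0,0],0.075]]}'
python3 -m creep '{"increments":[[[-0.038,0.0048,0],[0,0,0],0.075],[[-0.038,0.0048,0],[0,0,0],0.075],[[-0.038,0.0048,0],[0,0,0],0.075],[[-0.038,0.0048,0],[0,0,0],0.075],[[-0.038,0.0048,0],[0,0,0],0.075]]}'
python3 -m creep '{"increments":[[[-0.038,0.0048,0],[0,0,0],0.075],[[-0.038,0.0048,0],[0,0,0],0.075],[[0,0,0],[0,0,0],0.075],[[0,0,0],[0,0,0],0.075]]}'
 ./p .502 -.358 .03 -.25
python3 w.py wide .502 -.358 1.32 0 pics/w2.png
```

```text
clock: 7.73
position: [0.535, -0.0928, 0.1495]
orientation: [[0.249, 0.968, 0.001], [0.968, -0.249, 0.0], [0.0, 0.0, -1.0]]
wrist_force: [0.8, 0.4, -0.3]
finger_gap: 0.879
grip_force: 0.0
clock: 8.15
position: [0.5108, -0.2828, 0.1495]
orientation: [[0.249, 0.968, 0.001], [0.968, -0.249, 0.0], [0.0, 0.001, -1.0]]
wrist_force: [0.6, -0.5, -1.1]
finger_gap: 0.874
grip_force: 0.0
clock: 8.48
position: [0.4997, -0.3605, 0.1493]
orientation: [[0.255, 0.967, -0.001], [0.967, -0.255, -0.002], [-0.002, -0.001, -1.0]]
wrist_force: [0.4, 0.4, -0.5]
finger_gap: 0.875
grip_force: 0.0
t 8.48 turn [-0.001  0.002 -0.008] shift [  3.    1.6 119.3] mm; j7 0.53 gap 74.7 grip 0.0 F [ 0.4  0.4 -0.5] pos [ 0.4997 -0.3605  0.1493]
wide [ 0.5016 -0.3545  1.3272] -84.2
```

View pics/w2.png

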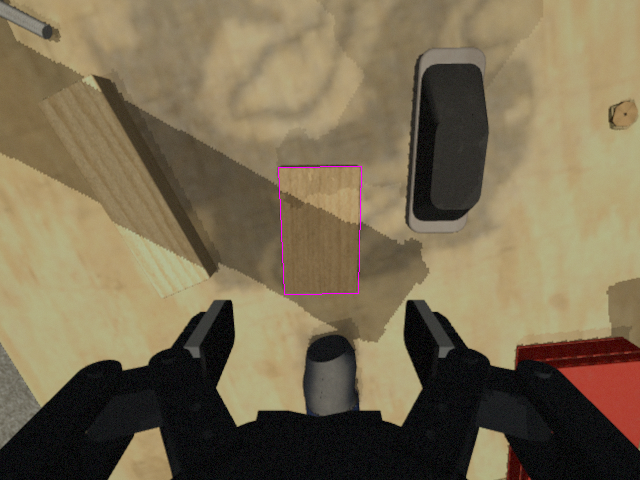

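The wrist view shows the wide block at (320,230) with a tight fit, and the plane at (450,140).

```bash
./p .5016 -.3545 .025 -.244;  python3 -m creep '{"increments":[[[0.0062,0.0008,0.02],[0,0,-0.008],0.075],[[0,0,0.03],[0,0,0],0.075],[[0,0,0.03],[0,0,0],0.075],[[0,0,0.015],[0,0,0],0.075],[[0,0,0],[0,0,0],0.075]]}'
 python3 -m creep '{"increments":[[[0,0,0.01],[0,0,0],0.075],[[0,0,0],[0,0,0],0.075],[[0,0,0],[0,0,0],0.075]]}'; ./p .5016 -.3545 .025 -.244
```

```text
t 8.53 turn [-0.001 -0.    -0.01 ] shift [  3.4  -0.3 124. ] mm; j7 0.53 gap 74.5 grip 0.0 F [ 0.2  1.  -0.1] pos [ 0.5011 -0.3578  0.149 ]
clock: 8.95
position: [0.5027, -0.3468, 0.0502]
orientation: [[0.238, 0.971, -0.006], [0.971, -0.238, 0.005], [0.003, -0.007, -1.0]]
wrist_force: [-0.6, 0.3, -1.2]
finger_gap: 0.88
grip_force: 0.0
clock: 9.2
position: [0.5048, -0.351, 0.0451]
orientation: [[0.241, 0.971, 0.001], [0.971, -0.241, -0.0], [0.0, 0.001, -1.0]]
wrist_force: [0.8, 0.0, 0.7]
finger_gap: 0.881
grip_force: 0.0
t 9.2 turn [ 0.001 -0.     0.001] shift [-4.2 -2.3 20.1] mm; j7 0.59 gap 75.2 grip 0.0 F [0.8 0.  0.7] pos [ 0.5048 -0.351   0.0451]
```

```bash
 python3 -m creep '{"increments":[[[-0.004,-0.0023,0.01],[0,0,0],0.075],[[0,0,0.008],[0,0,0],0.075],[[0,0,0],[0,0,0],0.075],[[0,0,0],[0,0,0],0.075]]}'
 python3 -m creep '{"increments":[[[0,0,0],[0,0,0],0.05],[[0,0,0],[0,0,0],0.05],[[0,0,0],[0,0,0],0.05],[[0,0,0],[0,0,0],0.05]]}'; ./p .591 -.027 .15 1.81
```

```text
clock: 9.53
position: [0.5003, -0.3545, 0.0257]
orientation: [[0.242, 0.97, -0.001], [0.97, -0.242, 0.001], [0.0, -0.001, -1.0]]
wrist_force: [0.3, -0.4, 0.2]
finger_gap: 0.879
grip_force: 0.0
clock: 9.87
position: [0.5013, -0.355, 0.0269]
orientation: [[0.242, 0.97, 0.001], [0.97, -0.242, -0.001], [-0.0, 0.001, -1.0]]
wrist_force: [0.5, -0.3, 2.6]
finger_gap: 0.688
grip_force: 43.8
t 9.87 turn [ 1.000e-03 -0.000e+00  1.088e+00] shift [ 164.9 -297.4 -123.1] mm; j7 0.61 gap 58.8 grip 43.8 F [ 0.5 -0.3  2.6] pos [ 0.5013 -0.355   0.0269]
```

```bash
python3 -m creep '{"increments":[[[0,0,-0.02],[0,0,0],0.05],[[0,0,-0.03],[0,0,0],0.05],[[0,0,-0.03],[0,0,0.12],0.05],[[0,0,-0.03],[0,0,0.12],0.05],[[0,0,0],[0,0,0.12],0.05]]}'
python3 -m creep '{"increments":[[[0,0,0],[0,0,0.12],0.05],[[0,0,0],[0,0,0.12],0.05],[[0,0,0],[0,0,0.12],0.05],[[0,0,0],[0,0,0.12],0.05],[[0,0,0],[0,0,0.12],0.05]]}'
python3 -m creep '{"increments":[[[0,0,0],[0,0,0.12],0.05],[[0,0,0],[0,0,0.008],0.05]]}'; ./p .591 -.027 .14 1.81
```

```text
clock: 10.28
position: [0.5035, -0.3571, 0.1426]
orientation: [[0.573, 0.819, 0.009], [0.82, -0.573, -0.004], [0.002, 0.01, -1.0]]
wrist_force: [0.8, -1.1, -1.2]
finger_gap: 0.687
grip_force: 43.5
clock: 10.7
position: [0.5008, -0.3543, 0.1362]
orientation: [[0.936, 0.353, 0.0], [0.353, -0.936, 0.0], [0.0, -0.0, -1.0]]
wrist_force: [0.6, -0.4, -0.6]
finger_gap: 0.685
grip_force: 43.5
clock: 10.87
position: [0.5008, -0.3543, 0.136]
orientation: [[0.972, 0.234, -0.001], [0.234, -0.972, 0.0], [-0.001, -0.0, -1.0]]
wrist_force: [-0.3, -0.6, -0.3]
finger_gap: 0.694
grip_force: 43.5
t 10.87 turn [-0.     0.001 -0.003] shift [ 165.2 -296.6   -4. ] mm; j7 -0.45 gap 59.2 grip 43.5 F [-0.3 -0.6 -0.3] pos [ 0.5008 -0.3543  0.136 ]
```

```bash
python3 -m creep '{"increments":[[[0.0183,-0.033,0],[0,0,0],0.05],[[0.0183,-0.033,0],[0,0,0],0.05],[[0.0183,-0.033,0],[0,0,0],0.05],[[0.0183,-0.033,0],[0,0,0],0.05],[[0.0183,-0.033,0],[0,0,0],0.05]]}'
python3 -m creep '{"increments":[[[0.0183,-0.033,0],[0,0,0],0.05],[[0.0183,-0.033,0],[0,0,0],0.05],[[0.0183,-0.033,0],[0,0,0],0.05],[[0.0183,-0.033,0],[0,0,0],0.05],[[0,0,0.02],[0,0,0],0.05]]}'
python3 -m creep '{"increments":[[[0,0,0.02],[0,0,0],0.05],[[0,0,0.01],[0,0,0],0.05],[[0,0,0],[0,0,0],0.05],[[0,0,0],[0,0,0],0.05]]}'; ./p .591 -.027 .044 1.81
```

```text
clock: 11.28
position: [0.5509, -0.1708, 0.1363]
orientation: [[0.971, 0.24, 0.0], [0.24, -0.971, 0.0], [0.0, -0.0, -1.0]]
wrist_force: [-0.1, -0.2, -0.8]
finger_gap: 0.69
grip_force: 43.5
clock: 11.7
position: [0.5955, -0.0159, 0.1188]
orientation: [[0.968, 0.252, 0.007], [0.252, -0.968, 0.006], [0.009, -0.004, -1.0]]
wrist_force: [1.5, 1.1, -0.8]
finger_gap: 0.691
grip_force: 43.5
clock: 12.03
position: [0.5902, -0.0279, 0.0862]
orientation: [[0.972, 0.236, -0.001], [0.236, -0.972, -0.0], [-0.001, 0.0, -1.0]]
wrist_force: [-0.1, 0.4, -0.4]
finger_gap: 0.688
grip_force: 43.5
t 12.03 turn [ 0.     0.001 -0.001] shift [ 1.  -0.7 42.2] mm; j7 -1.03 gap 58.7 grip 43.5 F [-0.1  0.4 -0.4] pos [ 0.5902 -0.0279  0.0862]
```

```bash
python3 -m creep '{"increments":[[[0.001,-0.0007,0.02],[0,0,0],0.05],[[0,0,0.015],[0,0,0],0.05],[[0,0,0],[0,0,0],0.05],[[0,0,0],[0,0,0],0.05],[[0,0,0.003],[0,0,0],0.05]]}'
python3 -m creep '{"increments":[[[0,0,0.003],[0,0,0],0.05],[[0,0,0.001],[0,0,0],0.05],[[0,0,0],[0,0,0],0.05]]}'; ./p .591 -.027 .044 1.81
```

```text
clock: 12.45
position: [0.5923, -0.0267, 0.0495]
orientation: [[0.972, 0.236, 0.002], [0.236, -0.972, 0.0], [0.002, 0.0, -1.0]]
wrist_force: [0.3, -0.4, -0.9]
finger_gap: 0.686
grip_force: 43.5
clock: 12.7
position: [0.5915, -0.0262, 0.0445]
orientation: [[0.972, 0.237, 0.0], [0.237, -0.972, 0.0], [0.0, -0.0, -1.0]]
wrist_force: [0.9, -0.4, -1.1]
finger_gap: 0.691
grip_force: 43.5
t 12.7 turn [-0. -0. -0.] shift [-0.7  0.7  0.5] mm; j7 -0.99 gap 59.0 grip 43.5 F [ 0.9 -0.4 -1.1] pos [ 0.5915 -0.0262  0.0445]
```

```bash
sed -i 's/for b in(a,a+np.pi):/for b in(a,):/' h.py
python3 -m creep '{"increments":[[[0,0,0.001],[0,0,0],0.05],[[0,0,0],[0,0,0],0.074],[[0,0,0],[0,0,0],0.074],[[0,0,0],[0,0,0],0.074],[[0,0,-0.02],[0,0,0],0.074]]}'
python3 -m creep '{"increments":[[[0,0,-0.04],[0,0,0],0.065],[[0,0,-0.04],[0,0,-0.12],0.065],[[0,0,0],[0,0,-0.12],0.065],[[0,0,0],[0,0,-0.12],0.065],[[0,0,0],[0,0,-0.12],0.065]]}'
python3 -m creep '{"increments":[[[0,0,0],[0,0,-0.12],0.065],[[0,0,0],[0,0,-0.12],0.065],[[0,0,0],[0,0,-0.12],0.065],[[0,0,0],[0,0,-0.12],0.065],[[0,0,0],[0,0,-0.12],0.065]]}'
python3 -m creep '{"increments":[[[0,0,0],[0,0,-0.12],0.065],[[0,0,0],[0,0,-0.12],0.065],[[0,0,0],[0,0,-0.12],0.065],[[0,0,0],[0,0,-0.12],0.065],[[0,0,0],[0,0,-0.12],0.065]]}'
./p .381 .314 .15 .47
```

```text
clock: 13.12
position: [0.5887, -0.0257, 0.0604]
orientation: [[0.972, 0.237, -0.006], [0.237, -0.972, -0.001], [-0.006, -0.001, -1.0]]
wrist_force: [-1.7, 0.0, 0.6]
finger_gap: 0.87
grip_force: 0.0
clock: 13.53
position: [0.592, -0.026, 0.1445]
orientation: [[0.749, 0.663, 0.002], [0.663, -0.749, 0.001], [0.002, 0.001, -1.0]]
wrist_force: [0.3, -1.3, 0.6]
finger_gap: 0.765
grip_force: 0.0
clock: 13.95
position: [0.5914, -0.0263, 0.1434]
orientation: [[0.244, 0.97, 0.0], [0.97, -0.244, 0.0], [0.0, 0.0, -1.0]]
wrist_force: [0.0, 0.3, 0.1]
finger_gap: 0.759
grip_force: 0.0
clock: 14.37
position: [0.5914, -0.0263, 0.1434]
orientation: [[-0.346, 0.938, 0.0], [0.938, 0.346, 0.0], [0.0, 0.0, -1.0]]
wrist_force: [-0.2, 0.2, 0.4]
finger_gap: 0.76
grip_force: 0.0
t 14.37 turn [ 0.    -0.    -0.116] shift [398.6 -33.5  -6.6] mm; j7 0.5 gap 64.9 grip 0.0 F [-0.2  0.2  0.4] pos [ 0.5914 -0.0263  0.1434]
```

```bash
python3 -m creep '{"increments":[[[0,0,0],[0,0,-0.116],0.065],[[0.0398,-0.0033,0],[0,0,0],0.065],[[0.0398,-0.0033,0],[0,0,0],0.065],[[0.0398,-0.0033,0],[0,0,0],0.065],[[0.0398,-0.0033,0],[0,0,0],0.065]]}'
python3 -m creep '{"increments":[[[0.0398,-0.0033,0],[0,0,0],0.065],[[0.0398,-0.0033,0],[0,0,0],0.065],[[0.0398,-0.0033,0],[0,0,0],0.065],[[0.0398,-0.0033,0],[0,0,0],0.065],[[0.0398,-0.0033,0],[0,0,0],0.065]]}'
python3 -m creep '{"increments":[[[0.0398,-0.0033,0],[0,0,0],0.065],[[0,0,0],[0,0,0],0.065],[[0,0,0],[0,0,0],0.065],[[0,0,0],[0,0,0],0.065]]}'
./p .381 .314 .15 .47
python3 w.py thin .381 .314 2.03 0 pics/w3.png
```

```text
clock: 14.78
position: [0.5073, 0.1112, 0.1434]
orientation: [[-0.446, 0.895, 0.0], [0.895, 0.446, 0.0], [0.0, 0.0, -1.0]]
wrist_force: [0.6, -0.2, 0.4]
finger_gap: 0.763
grip_force: 0.0
clock: 15.2
position: [0.4034, 0.2822, 0.1437]
orientation: [[-0.447, 0.894, 0.001], [0.894, 0.447, 0.001], [0.0, 0.001, -1.0]]
wrist_force: [0.9, 1.3, 0.6]
finger_gap: 0.761
grip_force: 0.0
clock: 15.53
position: [0.3841, 0.3144, 0.1433]
orientation: [[-0.448, 0.894, 0.0], [0.894, 0.448, -0.001], [-0.001, 0.0, -1.0]]
wrist_force: [-0.5, -0.7, -0.1]
finger_gap: 0.761
grip_force: 0.0
t 15.53 turn [ 0.     0.001 -0.006] shift [ 1.  -3.  -6.7] mm; j7 -0.25 gap 65.0 grip 0.0 F [-0.5 -0.7 -0.1] pos [0.3841 0.3144 0.1433]
thin [0.3798 0.3178 2.0035] -86.4
```

View pics/w3.png

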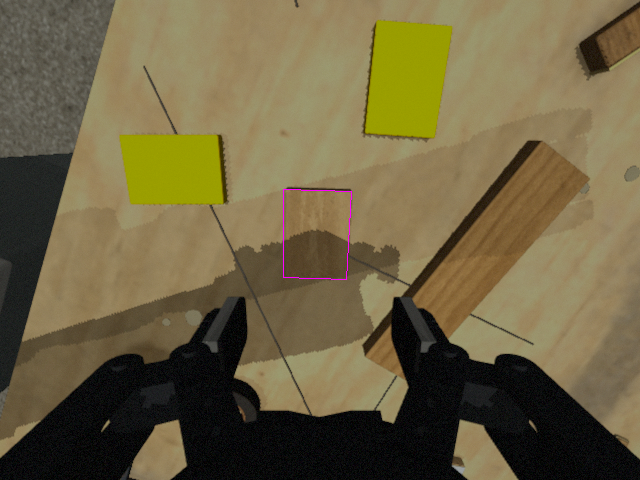

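The wrist view shows the timber thin block at (317,234) with a good fit. The yellow copies at (408,78) and (173,170) and the long board at (480,250) are clear of the fingers.

```bash
./p .3798 .3175 .022 .433;  python3 -m creep '{"increments":[[[0,0,0.025],[0,0,0.034],0.063],[[0.004,-0.0035,0.03],[0,0,0],0.063],[[0,0,0.03],[0,0,0],0.063],[[0,0,0.015],[0,0,0],0.063],[[0,0,0],[0,0,0],0.063]]}'
 python3 -m creep '{"increments":[[[0,0,0],[0,0,0],0.063],[[0,0,0],[0,0,0],0.063]]}'; ./p .3798 .3175 .022 .433
```

```text
t 15.58 turn [0.    0.001 0.029] shift [  5.4  -2.8 121.3] mm; j7 -0.25 gap 65.0 grip 0.0 F [ 0.3 -0.2  0.5] pos [0.3846 0.3138 0.1433]
clock: 16.0
position: [0.3778, 0.3133, 0.0399]
orientation: [[-0.414, 0.91, -0.004], [0.91, 0.414, -0.006], [-0.003, -0.006, -1.0]]
wrist_force: [-0.5, -0.4, -0.0]
finger_gap: 0.739
grip_force: 0.0
clock: 16.17
position: [0.3805, 0.317, 0.0446]
orientation: [[-0.415, 0.91, 0.002], [0.91, 0.415, 0.001], [0.0, 0.002, -1.0]]
wrist_force: [0.4, 0.3, 0.2]
finger_gap: 0.738
grip_force: 0.0
t 16.17 turn [ 0.002 -0.    -0.005] shift [ 0.8 -0.4 22.6] mm; j7 -0.26 gap 63.0 grip 0.0 F [0.4 0.3 0.2] pos [0.3805 0.317  0.0446]
```

```bash
 python3 -m creep '{"increments":[[[0.0008,0,0.012],[0,0,0],0.063],[[0,0,0.009],[0,0,0],0.063],[[0,0,0],[0,0,0],0.063],[[0,0,0],[0,0,0],0.063]]}'
 python3 -m creep '{"increments":[[[0,0,0],[0,0,0],0.035],[[0,0,0],[0,0,0],0.035],[[0,0,0],[0,0,0],0.035],[[0,0,0],[0,0,0],0.035]]}' 30; ./p .591 -.0266 .15 -1.332
```

```text
clock: 16.5
position: [0.3788, 0.3178, 0.0227]
orientation: [[-0.417, 0.909, 0.0], [0.909, 0.417, 0.0], [0.0, 0.0, -1.0]]
wrist_force: [0.1, 0.3, -0.3]
finger_gap: 0.738
grip_force: 0.0
clock: 16.83
position: [0.3793, 0.3184, 0.0233]
orientation: [[-0.417, 0.909, 0.001], [0.909, 0.417, 0.001], [0.001, 0.002, -1.0]]
wrist_force: [0.1, -0.7, 5.8]
finger_gap: 0.576
grip_force: 31.6
t 16.83 turn [ 1.000e-03 -2.000e-03  1.762e+00] shift [ 124.1  385.3 -126.7] mm; j7 -0.25 gap 49.1 grip 31.6 F [ 0.1 -0.7  5.8] pos [0.3793 0.3184 0.0233]
```

```bash
python3 -m creep '{"increments":[[[0,0,-0.02],[0,0,0],0.035],[[0,0,-0.03],[0,0,0],0.035],[[0,0,-0.04],[0,0,0.12],0.035],[[0,0,-0.04],[0,0,0.12],0.035],[[0,0,0],[0,0,0.12],0.035]]}'
python3 -m creep '{"increments":[[[0,0,0],[0,0,0.12],0.035],[[0,0,0],[0,0,0.12],0.035],[[0,0,0],[0,0,0.12],0.035],[[0,0,0],[0,0,0.12],0.035],[[0,0,0],[0,0,0.12],0.035]]}'
python3 -m creep '{"increments":[[[0,0,0],[0,0,0.12],0.035],[[0,0,0],[0,0,0.12],0.035],[[0,0,0],[0,0,0.12],0.035],[[0,0,0],[0,0,0.12],0.035],[[0,0,0],[0,0,0.12],0.035]]}'
python3 -m creep '{"increments":[[[0,0,0],[0,0,0.12],0.035],[[0,0,0],[0,0,0.08],0.035],[[0,0,0],[0,0,0],0.035]]}'
./p .591 -.0266 .15 -1.332
```

```text
clock: 17.25
position: [0.3822, 0.321, 0.1602]
orientation: [[-0.064, 0.998, 0.009], [0.998, 0.064, 0.01], [0.01, 0.009, -1.0]]
wrist_force: [0.3, 0.9, 0.4]
finger_gap: 0.567
grip_force: 31.4
clock: 17.67
position: [0.3784, 0.3177, 0.1522]
orientation: [[0.511, 0.86, -0.0], [0.86, -0.511, -0.0], [-0.0, -0.0, -1.0]]
wrist_force: [0.2, 0.4, -0.2]
finger_gap: 0.574
grip_force: 31.4
clock: 18.08
position: [0.3784, 0.3177, 0.1521]
orientation: [[0.907, 0.421, -0.0], [0.421, -0.907, -0.0], [-0.0, 0.0, -1.0]]
wrist_force: [-1.0, -0.3, -0.2]
finger_gap: 0.576
grip_force: 31.4
clock: 18.33
position: [0.3784, 0.3178, 0.1521]
orientation: [[0.972, 0.237, -0.0], [0.237, -0.972, -0.0], [-0.0, 0.0, -1.0]]
wrist_force: [0.1, 0.6, 0.5]
finger_gap: 0.57
grip_force: 31.4
t 18.33 turn [0. 0. 0.] shift [125.2 384.9   2.1] mm; j7 -2.06 gap 48.7 grip 31.4 F [0.1 0.6 0.5] pos [0.3784 0.3178 0.1521]
```

```bash
python3 - <<'E'
from h import *
p=r.camera_params('top');im=r.grab_frame('top')[:,:,::-1].copy()
S=7;x0,y0=300,165;out=cv2.resize(im[y0:y0+80,x0:x0+110],None,fx=S,fy=S,interpolation=cv2.INTER_CUBIC);cv2.imwrite('pics/raw2.png',out)
for k,i,w,l,z in[('sq',[.56,.0995,.239],.032,.085,.047),('wd',[.591,-.0266,.239],.06,.1,.035)]:
    f,s=fit(im,'top',p,i,w,l,z);print(k,f.round(4),round(s,1))
    q=(proj('top',np.c_[rect(*f,w,l),[z]*4],p)-[x0,y0]+.5)*S-.5
    cv2.polylines(out,[np.round(q).astype(int)],1,(255,0,255),1)
cv2.imwrite('pics/chk2.png',out)
E
```

```text
sq [0.5606 0.0955 0.2405] -333.0
wd [ 0.594  -0.0301  0.2379] -325.0
```

View pics/chk2.png

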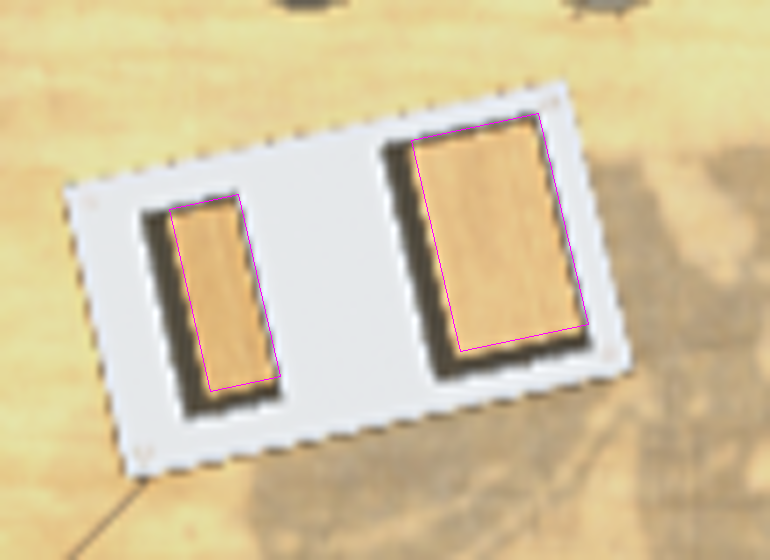

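The top view shows both blocks on their pads, the square one at (225,292) and the wide one at (500,232). They sit about 3–4 mm toward the right, which is well within tolerance. Carrying on with the thin block.

```bash
python3 -m creep '{"increments":[[[0.0114,0.035,0],[0,0,0],0.035],[[0.0114,0.035,0],[0,0,0],0.035],[[0.0114,0.035,0],[0,0,0],0.035],[[0.0114,0.035,0],[0,0,0],0.035],[[0.0114,0.035,0],[0,0,0],0.035]]}'
python3 -m creep '{"increments":[[[0.0114,0.035,0],[0,0,0],0.035],[[0.0114,0.035,0],[0,0,0],0.035],[[0.0114,0.035,0],[0,0,0],0.035],[[0.0114,0.035,0],[0,0,0],0.035],[[0.0114,0.035,0],[0,0,0],0.035]]}'
python3 -m creep '{"increments":[[[0.0114,0.035,0],[0,0,0],0.035],[[0,0,0.02],[0,0,0],0.035],[[0,0,0.02],[0,0,0],0.035],[[0,0,0],[0,0,0],0.035],[[0,0,0],[0,0,0],0.035]]}'; ./p .592 -.0265 .0585 -1.332
```

```text
clock: 18.8
position: [0.4763, 0.1601, 0.1525]
orientation: [[0.97, 0.242, 0.0], [0.242, -0.97, 0.001], [0.0, -0.0, -1.0]]
wrist_force: [1.1, -0.1, -0.3]
finger_gap: 0.576
grip_force: 31.4
clock: 19.22
position: [0.5734, 0.0037, 0.1524]
orientation: [[0.97, 0.242, 0.0], [0.242, -0.97, 0.0], [0.0, -0.0, -1.0]]
wrist_force: [-0.4, -0.0, -0.4]
finger_gap: 0.576
grip_force: 31.4
clock: 19.63
position: [0.5912, -0.0259, 0.1113]
orientation: [[0.971, 0.24, -0.003], [0.24, -0.971, -0.0], [-0.003, -0.0, -1.0]]
wrist_force: [0.3, -0.1, -0.1]
finger_gap: 0.575
grip_force: 31.4
t 19.63 turn [-0.     0.003  0.004] shift [ 0.6  0.8 52.8] mm; j7 -1.13 gap 49.1 grip 31.4 F [ 0.3 -0.1 -0.1] pos [ 0.5912 -0.0259  0.1113]
```

```bash
python3 -m creep '{"increments":[[[0.0006,0.0008,0.02],[0,0,0],0.035],[[0,0,0.02],[0,0,0],0.035],[[0,0,0.005],[0,0,0],0.035],[[0,0,0],[0,0,0],0.035],[[0,0,0],[0,0,0],0.035]]}'; ./p .592 -.0265 .0585 -1.332
```

```text
clock: 20.05
position: [0.5936, -0.0263, 0.0685]
orientation: [[0.971, 0.24, 0.001], [0.24, -0.971, 0.0], [0.001, 0.0, -1.0]]
wrist_force: [1.0, -0.0, 0.6]
finger_gap: 0.572
grip_force: 31.4
t 20.05 turn [ 0.    -0.001  0.003] shift [-1.6 -0.2 10. ] mm; j7 -1.1 gap 48.9 grip 31.4 F [ 1.  -0.   0.6] pos [ 0.5936 -0.0263  0.0685]
```

```bash
python3 -m creep '{"increments":[[[-0.001,0,0.005],[0,0,0],0.035],[[0,0,0.003],[0,0,0],0.035],[[0,0,0.001],[0,0,0],0.035],[[0,0,0],[0,0,0],0.035]]}'; ./p .592 -.0265 .0585 -1.332
```

```text
clock: 20.38
position: [0.5921, -0.0269, 0.0585]
orientation: [[0.971, 0.239, 0.0], [0.239, -0.971, 0.0], [0.0, -0.0, -1.0]]
wrist_force: [0.1, 0.4, -0.1]
finger_gap: 0.574
grip_force: 31.4
t 20.38 turn [-0.    -0.     0.002] shift [-0.  -0.4  0. ] mm; j7 -1.1 gap 49.0 grip 31.4 F [ 0.1  0.4 -0.1] pos [ 0.5921 -0.0269  0.0585]
```

```bash
python3 -m creep '{"increments":[[[0,0,0.0005],[0,0,0],0.035],[[0,0,0],[0,0,0],0.065],[[0,0,0],[0,0,0],0.065],[[0,0,0],[0,0,0],0.065],[[0,0,-0.02],[0,0,0],0.065]]}'
python3 -m creep '{"increments":[[[0,0,-0.04],[0,0,0],0.065],[[0,0,-0.04],[0,0,-0.12],0.065],[[0,0,0],[0,0,-0.12],0.065],[[0,0,0],[0,0,-0.12],0.065],[[0,0,0],[0,0,-0.12],0.065]]}'
python3 -m creep '{"increments":[[[0,0,0],[0,0,-0.12],0.065],[[0,0,0],[0,0,-0.12],0.065],[[0,0,0],[0,0,-0.12],0.065],[[0,0,0],[0,0,-0.12],0.065],[[0,0,0],[0,0,-0.12],0.065]]}'
python3 -m creep '{"increments":[[[0,0,0],[0,0,-0.12],0.065],[[0,0,0],[0,0,0],0.065]]}'
./p .4974 .3394 .15 -.114
```

```text
clock: 20.8
position: [0.5892, -0.0267, 0.0746]
orientation: [[0.971, 0.239, -0.007], [0.239, -0.971, -0.001], [-0.007, -0.001, -1.0]]
wrist_force: [-0.9, 0.5, -0.7]
finger_gap: 0.76
grip_force: 0.0
clock: 21.22
position: [0.5925, -0.0269, 0.1589]
orientation: [[0.747, 0.665, 0.002], [0.665, -0.747, 0.001], [0.002, 0.001, -1.0]]
wrist_force: [-1.1, -0.9, -0.5]
finger_gap: 0.76
grip_force: 0.0
clock: 21.63
position: [0.592, -0.0271, 0.1578]
orientation: [[0.242, 0.97, 0.0], [0.97, -0.242, 0.0], [0.0, 0.0, -1.0]]
wrist_force: [0.2, -0.1, -0.6]
finger_gap: 0.762
grip_force: 0.0
clock: 21.8
position: [0.592, -0.027, 0.1578]
orientation: [[0.127, 0.992, 0.0], [0.992, -0.127, 0.0], [0.0, -0.0, -1.0]]
wrist_force: [-0.3, 0.2, -0.4]
finger_gap: 0.76
grip_force: 0.0
t 21.8 turn [-0.    -0.    -0.013] shift [ 353.3 -135.6    7.8] mm; j7 -0.01 gap 64.9 grip 0.0 F [-0.3  0.2 -0.4] pos [ 0.592  -0.027   0.1578]
```

```bash
python3 -m creep '{"increments":[[[0.0353,-0.0136,0],[0,0,-0.013],0.065],[[0.0353,-0.0136,0],[0,0,0],0.065],[[0.0353,-0.0136,0],[0,0,0],0.065],[[0.0353,-0.0136,0],[0,0,0],0.065],[[0.0353,-0.0136,0],[0,0,0],0.065]]}'
python3 -m creep '{"increments":[[[0.0353,-0.0136,0],[0,0,0],0.065],[[0.0353,-0.0136,0],[0,0,0],0.065],[[0.0353,-0.0136,0],[0,0,0],0.065],[[0.0353,-0.0136,0],[0,0,0],0.065],[[0.0353,-0.0136,0],[0,0,0],0.065]]}'
python3 -m creep '{"increments":[[[0.004,0,0],[0,0,0],0.065],[[0,0,0],[0,0,0],0.065],[[0,0,0],[0,0,0],0.065]]}'
python3 w.py long .4964 .3432 1.457 0 pics/w4.png
python3 - <<'E'
from h import *
p=r.camera_params('top');im=r.grab_frame('top')[:,:,::-1].copy()
S=5;x0,y0=300,165;out=cv2.resize(im[y0:y0+80,x0:x0+110],None,fx=S,fy=S,interpolation=cv2.INTER_CUBIC)
f,s=fit(im,'top',p,[.593,-.030,.239],.05,.07,.047);print('thin',f.round(4),round(s,1))
q=(proj('top',np.c_[rect(*f,.05,.07),[.047]*4],p)-[x0,y0]+.5)*S-.5
o2=out.copy();cv2.polylines(o2,[np.round(q).astype(int)],1,(255,0,255),1)
w=cv2.resize(cv2.imread('pics/w4.png'),(320,240));c=np.zeros((600,800,3),np.uint8)
c[:400,:300]=out[:,:300];c[:400,250:800]=o2;c[400:,:266]=cv2.resize(w,(266,200));cv2.imwrite('pics/chk3.png',c)
E
./p .4964 .3432 .027 -.114
```

```text
clock: 22.22
position: [0.5449, 0.1578, 0.158]
orientation: [[0.121, 0.993, 0.0], [0.993, -0.121, 0.0], [0.0, 0.0, -1.0]]
wrist_force: [1.3, -0.0, -0.3]
finger_gap: 0.761
grip_force: 0.0
clock: 22.63
position: [0.4979, 0.3413, 0.1579]
orientation: [[0.121, 0.993, 0.0], [0.993, -0.121, 0.0], [0.0, 0.0, -1.0]]
wrist_force: [0.4, 1.0, -0.8]
finger_gap: 0.76
grip_force: 0.0
clock: 22.88
position: [0.4992, 0.343, 0.1575]
orientation: [[0.118, 0.993, 0.0], [0.993, -0.118, -0.001], [-0.001, 0.0, -1.0]]
wrist_force: [1.1, -0.7, 1.0]
finger_gap: 0.765
grip_force: 0.0
long [0.4993 0.3439 1.45  ] -96.3
thin [ 0.605  -0.018   0.1645] -175.4
t 22.98 turn [ 0.     0.001 -0.007] shift [  1.4  -3.8 130.8] mm; j7 -0.7 gap 65.0 grip 0.0 F [-0.8  0.4 -0.1] pos [0.5001 0.3414 0.1578]
```

View pics/chk3.png

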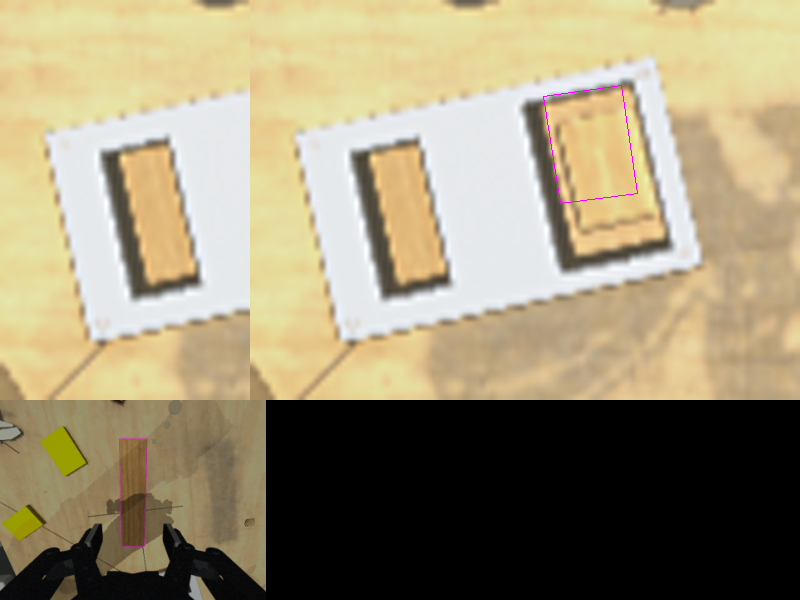

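The thin block's outline, (558,115)–(655,225) in the composite, sits centred on the wide block. The magenta fit there latched onto the wrong edges. The wrist inset shows the long board well fitted at (133,492), so I'll grasp it.

```bash
./p .4990 .3437 .026 -.121; python3 -m creep '{"increments":[[[0.002,-0.001,0.03],[0,0,0],0.065],[[0,0,0.035],[0,0,0],0.065],[[0,0,0.03],[0,0,0],0.065],[[0,0,0.015],[0,0,0],0.065],[[0,0,0],[0,0,0],0.065]]}'
 python3 -m creep '{"increments":[[[0,0,0],[0,0,0],0.065],[[0,0,0],[0,0,0],0.065]]}'; ./p .4990 .3437 .026 -.121
```

```text
t 22.98 turn [ 0.     0.001 -0.   ] shift [  2.2  -1.3 131.8] mm; j7 -0.7 gap 65.0 grip 0.0 F [-0.8  0.4 -0.1] pos [0.5001 0.3414 0.1578]
clock: 23.4
position: [0.4966, 0.3416, 0.0437]
orientation: [[0.121, 0.993, -0.006], [0.993, -0.121, -0.006], [-0.006, -0.005, -1.0]]
wrist_force: [-1.3, -0.5, -0.3]
finger_gap: 0.766
grip_force: 0.0
clock: 23.57
position: [0.4999, 0.3453, 0.0495]
orientation: [[0.119, 0.993, 0.002], [0.993, -0.119, 0.001], [0.002, 0.002, -1.0]]
wrist_force: [-0.0, -0.2, 0.1]
finger_gap: 0.762
grip_force: 0.0
t 23.57 turn [ 0.002 -0.002  0.002] shift [-1.7 -0.7 23.5] mm; j7 -0.67 gap 65.0 grip 0.0 F [-0.  -0.2  0.1] pos [0.4999 0.3453 0.0495]
```

```bash
 python3 -m creep '{"increments":[[[-0.0015,-0.0005,0.012],[0,0,0],0.065],[[0,0,0.01],[0,0,0],0.065],[[0,0,0],[0,0,0],0.065],[[0,0,0],[0,0,0],0.065]]}'
 python3 -m creep '{"increments":[[[0,0,0],[0,0,0],0.035],[[0,0,0],[0,0,0],0.035],[[0,0,0],[0,0,0],0.035],[[0,0,0],[0,0,0],0.035],[[0,0,0],[0,0,0],0.035]]}' 50; ./p .575 .039 .16 .239
```

```text
clock: 23.9
position: [0.4971, 0.3438, 0.0251]
orientation: [[0.117, 0.993, -0.001], [0.993, -0.117, -0.001], [-0.001, -0.001, -1.0]]
wrist_force: [-0.0, -0.8, 0.1]
finger_gap: 0.76
grip_force: 0.0
clock: 24.32
position: [0.4982, 0.3446, 0.0265]
orientation: [[0.117, 0.993, 0.001], [0.993, -0.117, 0.001], [0.001, 0.001, -1.0]]
wrist_force: [0.7, 0.2, 3.8]
finger_gap: 0.543
grip_force: 52.9
t 24.32 turn [ 0.001 -0.001 -0.356] shift [-315.1    2.3 -133.5] mm; j7 -0.66 gap 46.4 grip 52.9 F [0.7 0.2 3.8] pos [0.4982 0.3446 0.0265]
```

```bash
python3 -m creep '{"increments":[[[0,0,-0.02],[0,0,0],0.035],[[0,0,-0.03],[0,0,0],0.035],[[0,0,-0.04],[0,0,0],0.035],[[0,0,-0.04],[0,0,-0.12],0.035],[[0,0,0],[0,0,-0.12],0.035]]}'
python3 -m creep '{"increments":[[[0,0,0],[0,0,-0.116],0.035],[[0,0,0],[0,0,0],0.035]]}'; ./p .575 .039 .16 .239
```

```text
clock: 24.73
position: [0.5015, 0.3468, 0.1646]
orientation: [[-0.128, 0.992, 0.011], [0.992, 0.128, 0.009], [0.007, 0.012, -1.0]]
wrist_force: [2.1, 1.3, 0.2]
finger_gap: 0.544
grip_force: 52.6
clock: 24.9
position: [0.4976, 0.3444, 0.1565]
orientation: [[-0.24, 0.971, 0.001], [0.971, 0.24, 0.001], [0.001, 0.001, -1.0]]
wrist_force: [0.2, 0.8, -0.6]
finger_gap: 0.55
grip_force: 52.5
t 24.9 turn [ 0.001 -0.001  0.003] shift [-315.     2.9   -3.5] mm; j7 -0.35 gap 47.0 grip 52.5 F [ 0.2  0.8 -0.6] pos [0.4976 0.3444 0.1565]
```

```bash
python3 -m creep '{"increments":[[[-0.035,0.0003,0],[0,0,0],0.035],[[-0.035,0.0003,0],[0,0,0],0.035],[[-0.035,0.0003,0],[0,0,0],0.035],[[-0.035,0.0003,0],[0,0,0],0.035],[[-0.035,0.0003,0],[0,0,0],0.035]]}'
python3 -m creep '{"increments":[[[-0.035,0.0003,0],[0,0,0],0.035],[[-0.035,0.0003,0],[0,0,0],0.035],[[-0.035,0.0003,0],[0,0,0],0.035],[[-0.035,0.0003,0],[0,0,0],0.035],[[0,0,0],[0,0,0],0.035]]}'
python3 -m creep '{"increments":[[[0,0,0.025],[0,0,0],0.035],[[0,0,0.025],[0,0,0],0.035],[[0,0,0],[0,0,0],0.035],[[0,0,0],[0,0,0],0.035]]}'; ./p .575 .039 .0735 .239
```

```text
clock: 25.32
position: [0.54, 0.1728, 0.1548]
orientation: [[-0.233, 0.972, -0.002], [0.972, 0.233, -0.001], [-0.0, -0.002, -1.0]]
wrist_force: [0.5, 0.3, -0.5]
finger_gap: 0.543
grip_force: 52.5
clock: 25.73
position: [0.5754, 0.0287, 0.1553]
orientation: [[-0.222, 0.975, -0.0], [0.975, 0.222, -0.006], [-0.006, -0.001, -1.0]]
wrist_force: [0.4, 0.1, -1.0]
finger_gap: 0.546
grip_force: 52.5
clock: 26.07
position: [0.5731, 0.0389, 0.1041]
orientation: [[-0.235, 0.972, -0.005], [0.972, 0.235, -0.001], [0.0, -0.005, -1.0]]
wrist_force: [0.5, 0.3, 0.5]
finger_gap: 0.54
grip_force: 52.5
t 26.07 turn [-0.005 -0.    -0.002] shift [-0.3  1.9 30.6] mm; j7 0.23 gap 46.1 grip 52.5 F [0.5 0.3 0.5] pos [0.5731 0.0389 0.1041]
```

```bash
python3 -m creep '{"increments":[[[0,0.001,0.015],[0,0,0],0.035],[[0,0,0.008],[0,0,0],0.035],[[0,0,0],[0,0,0],0.035],[[0,0,0],[0,0,0],0.035]]}'; ./p .575 .039 .0735 .239
```

```text
clock: 26.4
position: [0.5758, 0.0392, 0.0833]
orientation: [[-0.236, 0.972, -0.0], [0.972, 0.236, -0.0], [0.0, -0.0, -1.0]]
wrist_force: [0.1, 0.0, 0.0]
finger_gap: 0.545
grip_force: 52.5
t 26.4 turn [-0. -0. -0.] shift [-0.  -0.9  9.8] mm; j7 0.24 gap 46.6 grip 52.5 F [0.1 0.  0. ] pos [0.5758 0.0392 0.0833]
```

```bash
python3 -m creep '{"increments":[[[0,0,0.005],[0,0,0],0.035],[[0,0,0.003],[0,0,0],0.035],[[0,0,0.001],[0,0,0],0.035],[[0,0,0.001],[0,0,0],0.035],[[0,0,0],[0,0,0],0.035]]}'; ./p .575 .039 .0735 .239
```

```text
clock: 26.82
position: [0.5758, 0.0391, 0.0735]
orientation: [[-0.237, 0.972, -0.0], [0.972, 0.237, 0.0], [0.0, -0.0, -1.0]]
wrist_force: [-1.3, 0.2, 4.3]
finger_gap: 0.545
grip_force: 53.1
t 26.82 turn [-0. -0. -0.] shift [ 0.1 -0.8  0. ] mm; j7 0.25 gap 46.6 grip 53.1 F [-1.3  0.2  4.3] pos [0.5758 0.0391 0.0735]
```

```bash
python3 -m creep '{"increments":[[[0,0,0],[0,0,0],0.065],[[0,0,0],[0,0,0],0.065],[[0,0,0],[0,0,0],0.065],[[0,0,0],[0,0,0],0.065],[[0,0,-0.02],[0,0,0],0.065]]}'
python3 -m creep '{"increments":[[[0,0,-0.04],[0,0,0],0.065],[[0,0,-0.03],[0,0,0.12],0.065],[[0,0,0],[0,0,0.12],0.065],[[0,0,0],[0,0,0.12],0.065],[[0,0,0],[0,0,0.095],0.065]]}'
./p .606 -.312 .16 -.216
```

```text
clock: 27.23
position: [0.573, 0.0389, 0.0894]
orientation: [[-0.237, 0.972, -0.007], [0.972, 0.237, -0.001], [0.0, -0.007, -1.0]]
wrist_force: [-0.1, 0.8, -0.5]
finger_gap: 0.764
grip_force: 0.0
clock: 27.65
position: [0.5763, 0.0392, 0.1638]
orientation: [[0.22, 0.976, 0.002], [0.976, -0.22, 0.001], [0.001, 0.002, -1.0]]
wrist_force: [-0.0, 0.2, 0.5]
finger_gap: 0.759
grip_force: 0.0
t 27.65 turn [ 0.002 -0.001 -0.006] shift [-336.6  104.2    3.8] mm; j7 -0.24 gap 64.8 grip 0.0 F [-0.   0.2  0.5] pos [0.5763 0.0392 0.1638]
```

```bash
python3 -m creep '{"increments":[[[-0.0337,0.0104,0],[0,0,0],0.065],[[-0.0337,0.0104,0],[0,0,0],0.065],[[-0.0337,0.0104,0],[0,0,0],0.065],[[-0.0337,0.0104,0],[0,0,0],0.065],[[-0.0337,0.0104,0],[0,0,0],0.065]]}'
python3 -m creep '{"increments":[[[-0.0337,0.0104,0],[0,0,0],0.065],[[-0.0337,0.0104,0],[0,0,0],0.065],[[-0.0337,0.0104,0],[0,0,0],0.065],[[-0.0337,0.0104,0],[0,0,0],0.065],[[-0.0337,0.0104,0],[0,0,0],0.065]]}'
python3 -m creep '{"increments":[[[0,0,0],[0,0,0],0.065],[[0,0,0],[0,0,0],0.065],[[0,0,0],[0,0,0],0.065]]}'
python3 w.py plane .606 -.312 1.355 0 pics/w5.png
python3 - <<'E'
from h import *
p=r.camera_params('top');im=r.grab_frame('top')[:,:,::-1].copy()
f,s=fit(im,'top',p,[.5757,.0361,1.81],.048,.21,.065);print('long',f.round(4),round(s,1))
S=5;x0,y0=300,165;out=cv2.resize(im[y0:y0+80,x0:x0+110],None,fx=S,fy=S,interpolation=cv2.INTER_CUBIC)
q=(proj('top',np.c_[rect(*f,.048,.21),[.065]*4],p)-[x0,y0]+.5)*S-.5
cv2.polylines(out,[np.round(q).astype(int)],1,(255,0,255),1)
c=np.zeros((600,800,3),np.uint8);c[:220,:302]=cv2.resize(out,(302,220));c[120:600,160:800]=cv2.imread('pics/w5.png');cv2.imwrite('pics/chk4.png',c);c[:220,:302]=cv2.resize(out,(302,220));cv2.imwrite('pics/chk4.png',c)
E
./p .606 -.312 .16 -.216
```

```text
clock: 28.07
position: [0.5905, -0.1381, 0.1629]
orientation: [[0.214, 0.977, 0.001], [0.977, -0.214, 0.0], [0.0, 0.0, -1.0]]
wrist_force: [1.3, -0.5, -0.4]
finger_gap: 0.756
grip_force: 0.0
clock: 28.48
position: [0.6052, -0.3139, 0.1627]
orientation: [[0.214, 0.977, 0.0], [0.977, -0.214, 0.0], [0.0, 0.0, -1.0]]
wrist_force: [0.1, -0.2, 1.3]
finger_gap: 0.76
grip_force: 0.0
clock: 28.73
position: [0.6052, -0.312, 0.1623]
orientation: [[0.215, 0.977, -0.0], [0.977, -0.215, 0.001], [0.001, -0.001, -1.0]]
wrist_force: [-0.5, 0.5, -0.1]
finger_gap: 0.758
grip_force: 0.0
plane [ 0.604  -0.327   1.3377] -84.2
long [0.5741 0.0375 1.787 ] -235.9
t 28.83 turn [-0.    -0.001  0.002] shift [-1.6  0.5  2.6] mm; j7 0.42 gap 65.1 grip 0.0 F [ 0.3 -0.6 -0.6] pos [ 0.6058 -0.3103  0.1626]
```

View pics/chk4.png

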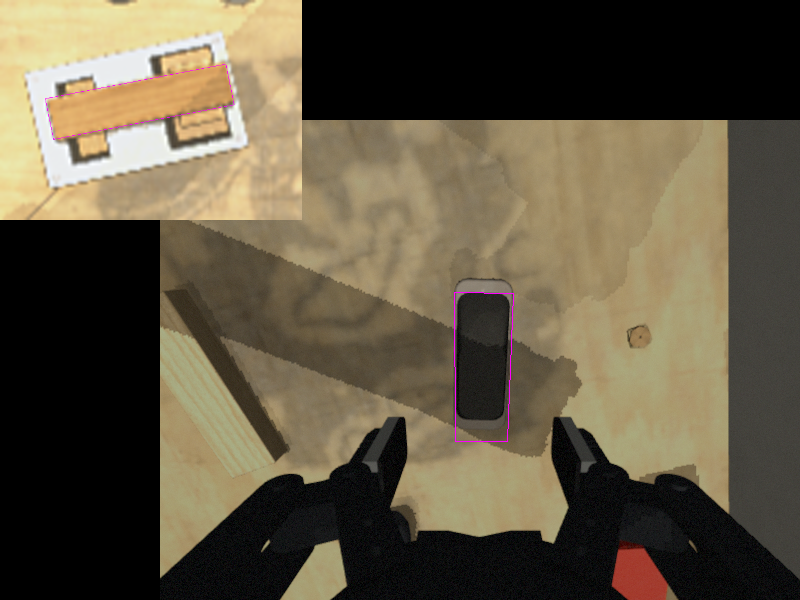

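The inset shows the long board lying over both feet, well centred and aligned. The plane's sole spans canvas rows 279–430 and columns 455–513, so the auto-fit is about 12 px too low. I'll use these pixels directly.

```bash
python3 - <<'E'
from h import *
c=ray('wrist',[(324.5,159),(321.5,309.5)],.012);d=c[0]-c[1];print(c.round(4),c.mean(0).round(4),np.linalg.norm(d).round(4),np.arctan2(d[1],d[0]).round(3))
m=c.mean(0);plan(m[0],m[1],.026,np.arctan2(d[1],d[0])-np.pi/2)
E
```

```text
[[ 0.6222 -0.2517]
 [ 0.5928 -0.3775]] [ 0.6075 -0.3146] 0.1291 1.341
t 28.83 turn [-0.    -0.001  0.016] shift [ -3.8   2.6 136.6] mm; j7 0.42 gap 65.1 grip 0.0 F [ 0.3 -0.6 -0.6] pos [ 0.6058 -0.3103  0.1626]
```

```bash
python3 -m creep '{"increments":[[[-0.003,0.0015,0.03],[0,0,0.014],0.065],[[0,0,0.035],[0,0,0],0.065],[[0,0,0.03],[0,0,0],0.065],[[0,0,0.02],[0,0,0],0.065],[[0,0,0],[0,0,0],0.065]]}'
 python3 -m creep '{"increments":[[[0,0,0],[0,0,0],0.065],[[0,0,0],[0,0,0],0.065]]}'; ./p .6075 -.3146 .024 -.23
```

```text
clock: 29.25
position: [0.6036, -0.3113, 0.0425]
orientation: [[0.225, 0.974, -0.008], [0.974, -0.225, 0.005], [0.003, -0.009, -1.0]]
wrist_force: [-1.5, 0.1, -0.7]
finger_gap: 0.763
grip_force: 0.0
clock: 29.42
position: [0.6074, -0.3153, 0.0496]
orientation: [[0.227, 0.974, 0.002], [0.974, -0.227, -0.001], [-0.0, 0.003, -1.0]]
wrist_force: [-0.5, -0.6, 0.3]
finger_gap: 0.759
grip_force: 0.0
t 29.42 turn [0.003 0.    0.001] shift [ 0.7 -0.1 25.6] mm; j7 0.45 gap 64.8 grip 0.0 F [-0.5 -0.6  0.3] pos [ 0.6074 -0.3153  0.0496]
```

```bash
 python3 -m creep '{"increments":[[[0.0005,0,0.014],[0,0,0],0.065],[[0,0,0.011],[0,0,0],0.065],[[0,0,0],[0,0,0],0.065],[[0,0,0],[0,0,0],0.065]]}'
 python3 -m creep '{"increments":[[[0,0,0],[0,0,0],0.03],[[0,0,0],[0,0,0],0.03],[[0,0,0],[0,0,0],0.03],[[0,0,0],[0,0,0],0.03],[[0,0,0],[0,0,0],0.03]]}' 100; ./p .575 .04 .16 .23
```

```text
clock: 29.75
position: [0.6055, -0.3147, 0.0219]
orientation: [[0.228, 0.974, -0.002], [0.974, -0.228, 0.001], [0.0, -0.002, -1.0]]
wrist_force: [0.5, -0.4, 0.1]
finger_gap: 0.759
grip_force: 0.0
clock: 30.17
position: [0.6066, -0.3156, 0.024]
orientation: [[0.228, 0.974, 0.001], [0.974, -0.228, -0.0], [-0.0, 0.001, -1.0]]
wrist_force: [-0.6, 0.6, 5.3]
finger_gap: 0.501
grip_force: 102.7
t 30.17 turn [ 0.001  0.    -0.46 ] shift [ 353.4   50.3 -136. ] mm; j7 0.46 gap 42.8 grip 102.7 F [-0.6  0.6  5.3] pos [ 0.6066 -0.3156  0.024 ]
```

```bash
python3 -m creep '{"increments":[[[0,0,-0.01],[0,0,0],0.03],[[0,0,-0.02],[0,0,0],0.03],[[0,0,-0.03],[0,0,0],0.03],[[0,0,-0.04],[0,0,0],0.03],[[0,0,-0.04],[0,0,-0.1],0.03]]}'
python3 -m creep '{"increments":[[[0,0,0],[0,0,-0.12],0.03],[[0,0,0],[0,0,-0.12],0.03],[[0,0,0],[0,0,-0.12],0.03],[[0,0,0],[0,0,0],0.03]]}'; ./p .575 .04 .16 .23
python3 -c "
from h import *
cv2.imwrite('pics/w6.png',r.grab_frame('wrist')[:,:,::-1])"
```

```text
clock: 30.58
position: [0.6045, -0.314, 0.1619]
orientation: [[0.129, 0.992, -0.005], [0.992, -0.129, 0.002], [0.001, -0.005, -1.0]]
wrist_force: [0.9, -0.4, -5.9]
finger_gap: 0.501
grip_force: 102.9
clock: 30.92
position: [0.6053, -0.3146, 0.162]
orientation: [[-0.231, 0.973, -0.002], [0.973, 0.231, 0.001], [0.002, -0.001, -1.0]]
wrist_force: [-0.2, -0.3, -4.5]
finger_gap: 0.505
grip_force: 102.9
t 30.92 turn [-0.001 -0.002  0.003] shift [352.1  51.3   2. ] mm; j7 0.84 gap 43.1 grip 102.9 F [-0.2 -0.3 -4.5] pos [ 0.6053 -0.3146  0.162 ]
```

View pics/w6.png

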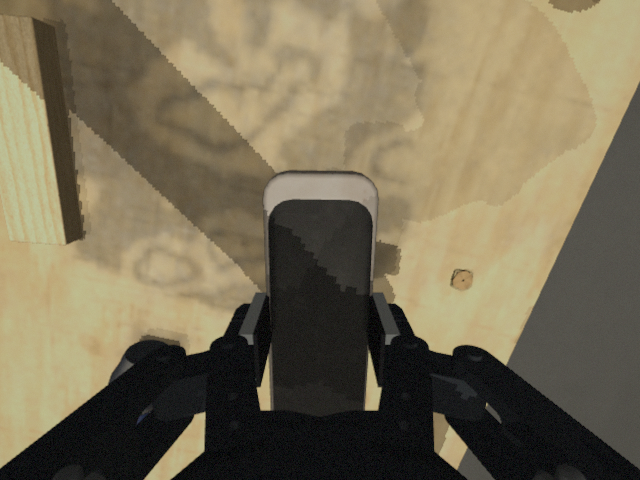

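The plane is held straight between the fingertips, with its sole at (320,190) and its body at (320,300). Carrying it to the board.

```bash
python3 -m creep '{"increments":[[[0.02,0.003,0],[0,0,0],0.03],[[0.034,0.005,0],[0,0,0],0.03],[[0.034,0.005,0],[0,0,0],0.03],[[0.034,0.005,0],[0,0,0],0.03],[[0.034,0.005,0],[0,0,0],0.03]]}'
python3 -m creep '{"increments":[[[0.034,0.005,0],[0,0,0],0.03],[[0.034,0.005,0],[0,0,0],0.03],[[0.034,0.005,0],[0,0,0],0.03],[[0.034,0.005,0],[0,0,0],0.03],[[0.034,0.005,0],[0,0,0],0.03]]}'
python3 -m creep '{"increments":[[[0.026,0.004,0],[0,0,0],0.03],[[0,0,0.01],[0,0,0],0.03],[[0,0,0.02],[0,0,0],0.03],[[0,0,0],[0,0,0],0.03],[[0,0,0],[0,0,0],0.03]]}'; ./p .575 .04 .09 .23
```

```text
clock: 31.38
position: [0.592, -0.1564, 0.1619]
orientation: [[-0.224, 0.975, -0.002], [0.975, 0.224, 0.0], [0.001, -0.001, -1.0]]
wrist_force: [0.7, 0.4, -5.4]
finger_gap: 0.502
grip_force: 102.9
clock: 31.8
position: [0.5775, 0.0147, 0.1622]
orientation: [[-0.224, 0.975, -0.001], [0.975, 0.224, -0.0], [0.0, -0.001, -1.0]]
wrist_force: [1.0, -0.0, -6.2]
finger_gap: 0.501
grip_force: 102.9
clock: 32.22
position: [0.575, 0.0386, 0.1313]
orientation: [[-0.225, 0.974, -0.004], [0.974, 0.225, -0.001], [-0.0, -0.004, -1.0]]
wrist_force: [-0.3, -0.2, -5.3]
finger_gap: 0.504
grip_force: 103.6
t 32.22 turn [-0.004  0.    -0.003] shift [ 1.3  0.3 41.3] mm; j7 0.2 gap 43.1 grip 103.6 F [-0.3 -0.2 -5.3] pos [0.575  0.0386 0.1313]
```

```bash
python3 -m creep '{"increments":[[[0.001,0,0.015],[0,0,0],0.03],[[0,0,0.015],[0,0,0],0.03],[[0,0,0.003],[0,0,0],0.03],[[0,0,0],[0,0,0],0.03],[[0,0,0],[0,0,0],0.03]]}'; ./p .575 .04 .09 .23
```

```text
clock: 32.63
position: [0.5769, 0.0399, 0.1008]
orientation: [[-0.227, 0.974, 0.001], [0.974, 0.227, -0.0], [-0.0, 0.001, -1.0]]
wrist_force: [0.7, 0.6, -6.2]
finger_gap: 0.502
grip_force: 103.6
t 32.63 turn [ 0.001  0.    -0.001] shift [ 0.6 -1.8 10.8] mm; j7 0.21 gap 42.9 grip 103.6 F [ 0.7  0.6 -6.2] pos [0.5769 0.0399 0.1008]
```

```bash
python3 -m creep '{"increments":[[[0,0,0.005],[0,0,0],0.03],[[0,0,0.003],[0,0,0],0.03],[[0,0,0.001],[0,0,0],0.03],[[0,0,0.001],[0,0,0],0.03],[[0,0,0],[0,0,0],0.03]]}'; ./p .575 .04 .09 .23
```

```text
clock: 33.05
position: [0.5762, 0.0404, 0.0897]
orientation: [[-0.228, 0.974, -0.0], [0.974, 0.228, 0.0], [0.0, -0.0, -1.0]]
wrist_force: [0.0, 0.1, -5.5]
finger_gap: 0.502
grip_force: 103.6
t 33.05 turn [-0. -0. -0.] shift [-0.1 -1.3 -0.3] mm; j7 0.22 gap 42.9 grip 103.6 F [ 0.   0.1 -5.5] pos [0.5762 0.0404 0.0897]
```

```bash
python3 -m creep '{"increments":[[[0,0,0.001],[0,0,0],0.03],[[0,0,0.0005],[0,0,0],0.03],[[0,0,0],[0,0,0],0.03]]}'; ./p .575 .04 .09 .23
```

```text
clock: 33.3
position: [0.5765, 0.0405, 0.089]
orientation: [[-0.228, 0.974, 0.001], [0.974, 0.228, 0.0], [0.0, 0.001, -1.0]]
wrist_force: [-1.4, 1.3, 0.0]
finger_gap: 0.502
grip_force: 104.1
t 33.3 turn [ 0.001 -0.    -0.   ] shift [-0.1 -1.6 -1. ] mm; j7 0.22 gap 42.8 grip 104.1 F [-1.4  1.3  0. ] pos [0.5765 0.0405 0.089 ]
```

Force has gone from −5.5 to 0 N, so the weight is on the board. Releasing and backing off to look.

```bash
python3 -m creep '{"increments":[[[0,0,0],[0,0,0],0.068],[[0,0,0],[0,0,0],0.068],[[0,0,0],[0,0,0],0.068],[[0,0,0],[0,0,0],0.068],[[0,0,-0.015],[0,0,0],0.068]]}'
python3 -m creep '{"increments":[[[0,0,-0.03],[0,0,0],0.068],[[0,0,-0.04],[0,0,0],0.068],[[0,0,-0.02],[0,0,0],0.068],[[0.04,0,0],[0,0,0],0.068],[[0.04,0,0],[0,0,0],0.068]]}'
python3 -m creep '{"increments":[[[0.04,0,0],[0,0,0],0.068],[[0.04,0,0],[0,0,0],0.068],[[0.04,0,0],[0,0,0],0.068],[[0.04,0,0],[0,0,0],0.068],[[0.04,0,0],[0,0,0],0.068]]}'
python3 -m creep '{"increments":[[[0,0,0],[0,0,0],0.068],[[0,0,0],[0,0,0],0.068],[[0,0,0],[0,0,0],0.068]]}'
python3 - <<'E'
from h import *
a=r.grab_frame('top')[160:250,295:415,::-1];b=r.grab_frame('side')[180:280,230:340,::-1]
c=np.zeros((600,800,3),np.uint8);c[:300,:400]=cv2.resize(a,(400,300),interpolation=cv2.INTER_CUBIC);c[:364,400:]=cv2.resize(b,(400,364),interpolation=cv2.INTER_CUBIC);cv2.imwrite('pics/end.png',c)
E
```

```text
clock: 33.72
position: [0.5746, 0.0403, 0.1012]
orientation: [[-0.228, 0.974, -0.004], [0.974, 0.228, -0.001], [0.0, -0.004, -1.0]]
wrist_force: [0.3, 0.1, -1.0]
finger_gap: 0.799
grip_force: 0.0
clock: 34.13
position: [0.5602, 0.1162, 0.1963]
orientation: [[-0.221, 0.975, 0.006], [0.975, 0.221, 0.001], [-0.0, 0.006, -1.0]]
wrist_force: [0.7, 0.7, -0.4]
finger_gap: 0.798
grip_force: 0.0
clock: 34.55
position: [0.512, 0.3149, 0.1939]
orientation: [[-0.228, 0.974, 0.001], [0.974, 0.228, 0.001], [0.001, 0.001, -1.0]]
wrist_force: [1.1, -1.1, -1.2]
finger_gap: 0.793
grip_force: 0.0
clock: 34.8
position: [0.5127, 0.3127, 0.1934]
orientation: [[-0.228, 0.974, 0.001], [0.974, 0.228, -0.001], [-0.001, 0.0, -1.0]]
wrist_force: [-0.0, -1.3, 0.3]
finger_gap: 0.791
grip_force: 0.0
```

View pics/end.png

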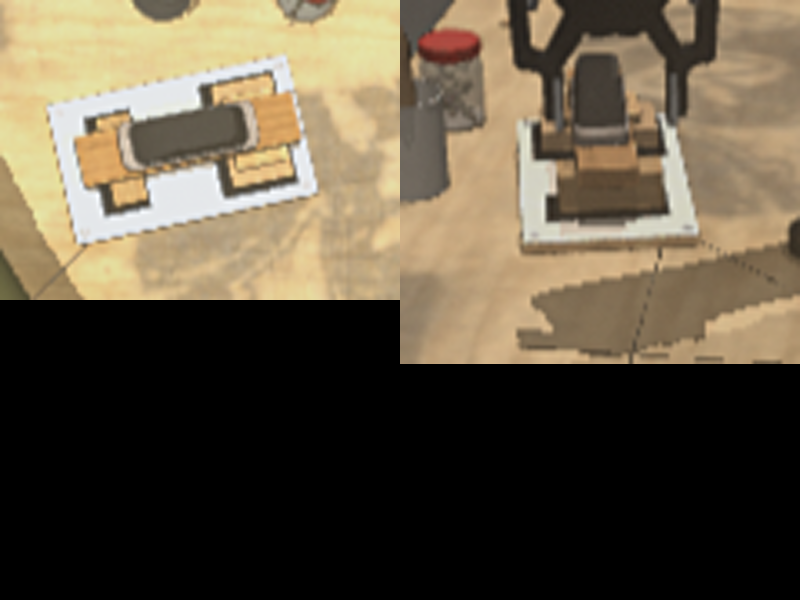

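The plane at (188,137) sits upright in the middle of the long board, both feet are in place and the gripper is clear. Handing in.

```bash
python3 -c "
from workcell import r
print(r.close_job())"
```

```text
the job is handed in; nothing more can be done
None
```

The riser is dry-built and handed in at about 35 s on the robot's clock: both feet are on their pads, the longest board lies across them with the block plane on its middle, and I left the batten alone; the hand-in gave no verdict, but the last pictures show everything in place.

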